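# Pack the board-support pins away in their canister

## Robot

A 6-joint arm with a two-finger parallel gripper is mounted at the origin on the work surface. World frame = base frame: x ahead of the robot, y to its left, z up, the work surface at z = 0. Lengths are in m, angles in rad, forces in N, time in s.
With the tool pointing down it reaches from about 0.3 to 0.875 m from the base axis. Payload 6.4 kg.
Tool frame: the origin (TCP) lies between the finger pads; the fingertips stand 11 mm ahead of it and the grasp point (between the pads) lies 8 mm behind it (ctrl.tcp_to_tips is the distance from the TCP to the fingertips, in m); x points along the fingers, z is the direction in which the jaws open and shut, and the axes are right-handed (so a half turn about x gives the same grasp; the last joint's range is limited). The gripper opens to 85 mm and grips with 20 to 120 N. Pads are 22 mm wide; open, the fingers measure 114 mm over their backs; the gripper's body (76 mm by 85 mm) begins 54 mm behind the grasp point. The pads swing forward as they close: fully open they stand 13 mm farther back than shut.
Start: joints at [-1.346, 0.181, 1.607, -0, 1.354, -0.206], TCP at [0.24, -0.522, 0.242] pointing down, gripper open.
Joint ranges: [-2.99, 2.99], [-0.89, 2.07], [0.3, 2.58], [-1.14, 4.28], [0, 2.63], [-3.12, 3.12]. Speed limits (rad/s): [2.57, 2.57, 3.01, 3.14, 3.14, 3.14].

## Interface

Orientations are given as a unit quaternion [w, x, y, z].
In Python, from bench import ctrl, eyes, hand_in gives the robot as it stands. The module is installed in compiled form; this text tells all that it offers.
- The arm moves only by the tool step_arm, never from a script. Its arguments are lists of equal length, an entry for each row: "xyz": the shift along the world's x, y, z in mm, a list of three; "spin": the turn about the world's z in rad; "fingers": the opening in per cent of the stroke, from 0 (shut) to 100 (fully open). A call has 1 to 10 rows; each row is the pose to reach, as a shift and turn from the pose commanded when the call began; what a row does not reach only later rows make up. A row lasts 1/10 s, in which the tool goes at most 50 mm and 8.59 degrees, less where a joint would pass 70% of its speed; a pose out of reach is approached as far as the arm can. A call with a gripper value outside its range is refused whole. The fingers move at their own pace and stop on an object; the grip force is fixed at half the most. Time passes only in rows, so rows that repeat a pose let the fingers close. It gives the time, the measured TCP pose, the force and the opening at its end, in the units of the state.
- ctrl.get_obs(): the state, without advancing time (a new reading comes with each control period).
- eyes.camera(name): name is "scene" or "top" or "wrist"; returns the picture (384x512x3 uint8, red, green, blue); there is no depth.
- eyes.camera_model(name): a dict with "vertical_fov" (degrees; the focal length in pixels is half the picture's height over the tangent of half this angle, whatever the lens; pixels are square), "cx", "cy" (the principal point, pixels), "pose" (4x4, takes a point from camera to world coordinates); the wrist camera has in their place "tool_from_camera" (4x4, takes a point from camera to tool coordinates, whose origin is the TCP and whose axes are the tool frame's). Camera axes: x right, y up, looking along -z (the intrinsics and any distortion apply to the point x, -y, -z); pixel columns grow to the right and rows downward; lengths in m; the calibration is good to about 2 mm. The wrist camera is an equidistant fisheye: a pixel r from the principal point sees the ray r / f radians off the axis. A picture is of the moment at which its call begins: read the wrist's pose just before it. camera_model takes no time and is no camera call.
- hand_in(): hands the job in, once; it reports no verdict.
The state is a dict: "time_s": time; "q": joint angles; "dq": joint speeds; "joint_efforts": joint torques, N m; "eef_pos": TCP position; "eef_rot": TCP orientation; "wrist_force": force on the tool from outside, world axes, zero at the start; "torque": the same for the moment, N m; "opening": opening from 0.0 (shut) to 1.0 (fully open).
Only numpy, scipy, OpenCV 4.12 (cv2) and the standard library are available. Lean on these libraries where they do the work, as an engineer would, in place of code of your own. Each camera call takes 0.05 s, during which the arm holds its last target.

## Task

The printer job is over: put all its support pins away in the round canister. Take the cover off and set it down on the bench, stand the brass locating pin from the odds bin upright in the middle of the canister with every support pin from the steel plate upright round it, then put the cover back on so that it sits fully down. Leave the other bits in the odds bin, and do not disturb the board, tweezers, tape and flux bottle on the bench.

Things in the scene. Friction and masses are not known exactly. Their poses are not given: they have to be found in the camera images.
- pin1: Support pin, one of up to six alike (absent: None), 92 mm tall, 0.16 kg: dark steel foot 34 mm in diameter, 22 mm high, chamfered 3 mm underneath; aluminium stem 9 mm in diameter; black rubber cap 13 mm in diameter on the top 10 mm. Low centre of mass: a lean under 30 degrees rights itself. Starts upright on the support plate. Origin: centre of the underside; z along the stem to the cap.
- pin2: Support pin, one of up to six alike (absent: None), 92 mm tall, 0.16 kg: dark steel foot 34 mm in diameter, 22 mm high, chamfered 3 mm underneath; aluminium stem 9 mm in diameter; black rubber cap 13 mm in diameter on the top 10 mm. Low centre of mass: a lean under 30 degrees rights itself. Starts upright on the support plate. Origin: centre of the underside; z along the stem to the cap.
- pin3: Support pin, one of up to six alike (absent: None), 92 mm tall, 0.16 kg: dark steel foot 34 mm in diameter, 22 mm high, chamfered 3 mm underneath; aluminium stem 9 mm in diameter; black rubber cap 13 mm in diameter on the top 10 mm. Low centre of mass: a lean under 30 degrees rights itself. Starts upright on the support plate. Origin: centre of the underside; z along the stem to the cap.
- pin4: Support pin, one of up to six alike (absent: None), 92 mm tall, 0.16 kg: dark steel foot 34 mm in diameter, 22 mm high, chamfered 3 mm underneath; aluminium stem 9 mm in diameter; black rubber cap 13 mm in diameter on the top 10 mm. Low centre of mass: a lean under 30 degrees rights itself. Starts upright on the support plate. Origin: centre of the underside; z along the stem to the cap.
- pin5: Support pin, one of up to six alike (absent: None), 92 mm tall, 0.16 kg: dark steel foot 34 mm in diameter, 22 mm high, chamfered 3 mm underneath; aluminium stem 9 mm in diameter; black rubber cap 13 mm in diameter on the top 10 mm. Low centre of mass: a lean under 30 degrees rights itself. Starts upright on the support plate. Origin: centre of the underside; z along the stem to the cap.
- pin6: Support pin, one of up to six alike (absent: None), 92 mm tall, 0.16 kg: dark steel foot 34 mm in diameter, 22 mm high, chamfered 3 mm underneath; aluminium stem 9 mm in diameter; black rubber cap 13 mm in diameter on the top 10 mm. Low centre of mass: a lean under 30 degrees rights itself. Starts upright on the support plate. Origin: centre of the underside; z along the stem to the cap.
- locator: The brass locating pin: same 34 x 22 mm foot and 9 mm stem as the support pins but all brass, with a red cap (13 mm in diameter, top 10 mm) and 106 mm tall; 0.16 kg. Starts upright somewhere in the odds bin. Origin: centre of the underside; z along the stem to the cap.
- canister: Tray of the round pin canister, fixed to the bench: grey base disc 134 mm in diameter, 6 mm thick, on it a round aluminium wall, outside 117 mm, inside 111 mm in diameter, rim 42 mm above the bench. Seven pin feet fit only as one in the middle and six round it (36 mm apart leaves 2 mm gaps). Origin: centre of the underside; z up.
- canister_floor (a point): Centre of the canister's inner floor, 6 mm above the bench; z up.
- cover: Clear loose cover of the canister, 0.2 kg: open-bottomed tube, outside 128 mm, inside 123 mm in diameter, 100 mm high, with a blue-topped crown in the middle, 54 mm in diameter, 118 mm high, and on that a blue knob. It starts on the canister, its lower edge on the base disc outside the aluminium wall. Origin: centre of its lower edge; z up to the knob.
- cover_knob (a point): Where to grip the cover's knob (28 mm in diameter, 30 mm high): on its axis, 140 mm above the cover's lower edge, 8 mm below the knob's top. Inside, the cover is 97 mm high, but 115 mm under its crown (49 mm in diameter inside), so the tall brass pin fits only in the middle.
- plate: Steel support plate of the paste printer with a grid of holes, 170 x 220 x 4 mm, lying on the bench (does not move); the support pins stand on it. Origin: centre of its underside; y along its 220 mm side.
- bin: Black odds bin, open on top, 175 x 135 x 45 mm, walls and floor 4 mm, does not move. Holds the brass locating pin among four other bits. Origin: centre of its underside; x along its 175 mm side.
- standoff: Bystander in the odds bin: steel standoff lying down, 40 x 18 x 18 mm. Origin: under its middle.
- thumbnut: Bystander in the odds bin: black thumb nut with a brass hub, 32 mm across, 24 mm high. Origin: centre of the underside.
- stopblock: Bystander in the odds bin: blue stop block 34 x 24 x 30 mm. Origin: centre of the underside.
- roller: Bystander in the odds bin: orange roller standing on end, 26 mm in diameter, 40 mm high. Origin: centre of the underside.
- board: Bystander: orange circuit board 120 x 90 x 10 mm lying on the bench near the robot. Origin: centre of the underside.
- tweezers: Bystander: steel tweezers 124 x 14 x 8 mm lying on the bench near the robot. Origin: under the middle.
- tape: Bystander: yellow roll of tape lying flat, 68 mm in diameter, 18 mm high, beyond the work. Origin: centre of the underside.
- flux: Bystander: white flux bottle with red cap, 48 mm in diameter, 100 mm tall, beyond the work. Origin: centre of the underside.
Things that resemble listed ones, but are neither listed nor needed, are in the scene too. What is shaped like the cover but green or pink is not meant.

How it is judged:
By the outcome, as a careful person would: the job done as asked, in the order asked, and still so for the second after the job is handed in, with the robot touching nothing.
Of pin1, pin2, pin3, pin4, pin5, pin6 only 4 to 6 are there at a start; the rules pass over those that are not, and their reading is None.
At some moment in a run one of pin1, pin2, pin3, pin4, pin5, pin6, locator may be knocked a few centimetres aside while the robot is not near it.
Once in a run the grip may slacken for a moment while it holds something.
It also fails if it takes over 210 s, if anything falls off the work surface, if the arm or the gripper's body presses on something with over 40 N, if the wrist force passes 120 N, or if a joint passes its speed limit or range.

## Working session

There is one attempt and no reset: what is moved stays moved. The work goes in short steps, Python scripts to look and compute and a tool call to move; the robot and the scene stay as the last step left them, time stands still between calls to the robot, and variables do not carry over. Pictures are saved under pics/ and viewed, and the job is handed in when it is done.

Besides the shell and the picture viewer there is one more tool, called after "Emit:" as name(argument=value, ...) on one line, values as JSON. step_arm: Moves the arm, as the interface text tells. Its arguments: {"type":"object","properties":{"xyz":{"type":"array"},"spin":{"type":"array"},"fingers":{"type":"array"}},"required":["xyz","spin","fingers"]}

```bash
ls -la; mkdir -p pics; python3 - <<'E'
from bench import ctrl, eyes
import cv2, numpy as np
o=ctrl.get_obs(); print({k:np.round(v,3).tolist() for k,v in o.items()})
print(ctrl.tcp_to_tips)
for n in ("scene","top","wrist"):
    im=eyes.camera(n); cv2.imwrite(f"pics/{n}0.png",im[:,:,::-1])
    m=eyes.camera_model(n); print(n,{k:np.round(v,4).tolist() for k,v in m.items()})
E
```

```text
total 12
drwxr-xr-x  3 agent agent 4096 Dec  6 04:28 .
drwxr-xr-x 23 root  root  4096 Dec  6 04:28 ..
drwxr-xr-x  2 agent agent 4096 Dec  6 04:28 pics
{'time_s': 0.0, 'q': [-1.346, 0.182, 1.608, -0.0, 1.354, -0.206], 'dq': [-0.0, 0.0, -0.001, -0.0, -0.001, 0.001], 'joint_efforts': [-0.002, -44.488, -35.134, -0.0, 0.009, 0.0], 'eef_pos': [0.24, -0.522, 0.241], 'eef_rot': [0.595, 0.382, 0.596, -0.381], 'wrist_force': [0.495, 0.252, 0.087], 'torque': [0.036, 0.002, -0.017], 'opening': 1.001}
0.011
scene {'vertical_fov': 51.1554, 'cx': 253.0571, 'cy': 192.9013, 'pose': [[0.8481, -0.3426, 0.4042, 0.9967], [0.5297, 0.5642, -0.6333, -0.6698], [-0.0111, 0.7512, 0.66, 0.8583], [0.0, 0.0, 0.0, 1.0]]}
top {'vertical_fov': 54.5678, 'cx': 262.7281, 'cy': 190.4174, 'pose': [[0.0124, 0.9943, -0.1055, 0.399], [-0.9997, 0.0145, 0.0192, 0.0713], [0.0206, 0.1052, 0.9942, 1.3316], [0.0, 0.0, 0.0, 1.0]]}
wrist {'vertical_fov': 65.7065, 'cx': 254.8618, 'cy': 195.128, 'tool_from_camera': [[-0.0004, 0.3075, -0.9516, -0.1307], [-0.0014, 0.9516, 0.3075, 0.0788], [1.0, 0.0014, 0.0, -0.0005], [0.0, 0.0, 0.0, 1.0]]}
```

```bash
python3 - <<'E'
import cv2
for n in ("scene","top"):
    im=cv2.imread(f"pics/{n}0.png"); cv2.imwrite(f"pics/{n}0b.png",cv2.resize(im,(800,600),interpolation=cv2.INTER_CUBIC))
E
```

```text
(no output)
```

View pics/scene0b.png

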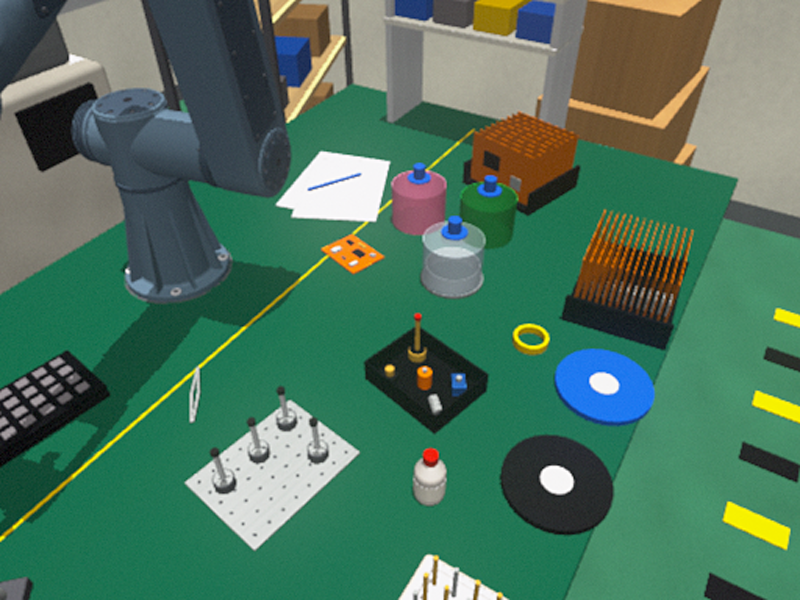

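View pics/top0b.png

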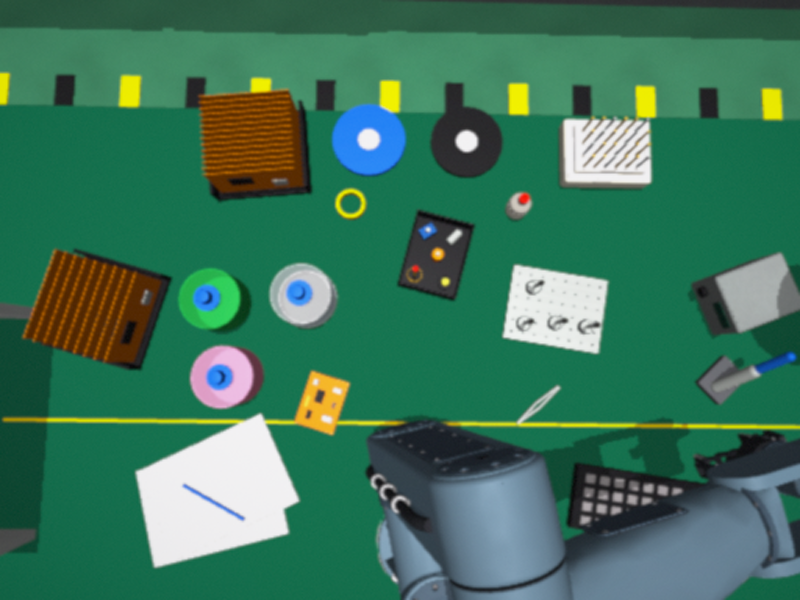

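View pics/wrist0.png

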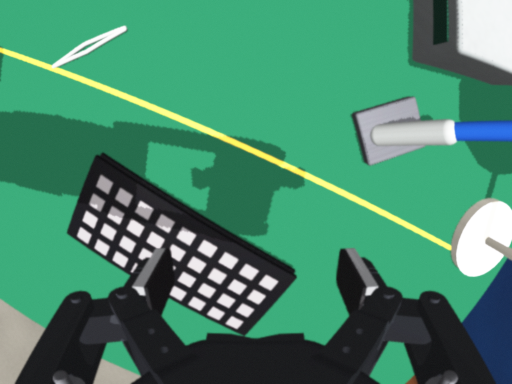

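```bash
cat > h.py <<'E'
import numpy as np, cv2
from bench import ctrl, eyes
from scipy.spatial.transform import Rotation as R
M={n:eyes.camera_model(n) for n in ("scene","top","wrist")}
def f(n): return 192/np.tan(np.radians(M[n]["vertical_fov"]/2))
def toolT(o=None):
    o=o or ctrl.get_obs(); q=o["eef_rot"]; T=np.eye(4)
    T[:3,:3]=R.from_quat([q[1],q[2],q[3],q[0]]).as_matrix(); T[:3,3]=o["eef_pos"]; return T
def ray(n,u,v,T=None):
    m=M[n]; x=u-m["cx"]; y=v-m["cy"]
    if n=="wrist":
        P=T@m["tool_from_camera"]; r=np.hypot(x,y)+1e-9; a=r/f(n)
        d=np.array([np.sin(a)*x/r,-np.sin(a)*y/r,-np.cos(a)])
    else:
        P=np.array(m["pose"]); d=np.array([x,-y,-f(n)])/f(n)
    d=P[:3,:3]@d; return P[:3,3],d/np.linalg.norm(d)
def plane(n,u,v,z,T=None):
    p,d=ray(n,u,v,T); return p+d*(z-p[2])/d[2]
def tri(rays):
    A=np.zeros((3,3));b=np.zeros(3)
    for p,d in rays:
        Q=np.eye(3)-np.outer(d,d);A+=Q;b+=Q@p
    x=np.linalg.solve(A,b); return x,[float(np.linalg.norm((np.eye(3)-np.outer(d,d))@(x-p))) for p,d in rays]
def proj(n,X,T=None):
    m=M[n];P=(T@m["tool_from_camera"]) if n=="wrist" else np.array(m["pose"])
    c=np.linalg.inv(P)@np.append(X,1);x,y,z=c[0],-c[1],-c[2]
    if n=="wrist":
        r=np.hypot(x,y)+1e-12;a=np.arctan2(r,z);return np.array([m["cx"]+f(n)*a*x/r,m["cy"]+f(n)*a*y/r])
    return np.array([m["cx"]+f(n)*x/z,m["cy"]+f(n)*y/z])
def shot(n,name):
    T=toolT(); im=eyes.camera(n)[:,:,::-1].copy(); cv2.imwrite(f"pics/{name}.png",im); return im,T
def blobs(im,lo,hi,amin=5,amax=1e5):
    hsv=cv2.cvtColor(im,cv2.COLOR_BGR2HSV); m=cv2.inRange(hsv,lo,hi)
    k,l,s,c=cv2.connectedComponentsWithStats(m)
    return [(c[i].round(1).tolist(),int(s[i,4]),s[i,:4].tolist()) for i in range(1,k) if amin<=s[i,4]<=amax]
E
python3 - <<'E'
from h import *
for n in("top","scene"):
    im=cv2.imread(f"pics/{n}0.png")
    x0,y0,w,h={"top":(130,100,280,190),"scene":(110,110,280,250)}[n]
    c=im[y0:y0+h,x0:x0+w]; s=min(800/w,600/h); cv2.imwrite(f"pics/{n}0c.png",cv2.resize(c,None,fx=s,fy=s,interpolation=cv2.INTER_CUBIC)); print(n,s)
    print("blue",blobs(im,(95,120,90),(125,255,255),10))
    print("red",blobs(im,(0,150,120),(6,255,255),4))
for nm,u,v in (("can",302,295),("green",212,298),("pink",226,377),("board",323,402),("bin",436,255),("plate",555,309),("tape",351,204),("flux",519,205),("tweez",539,404),("bluedisc",369,139),("blackdisc",466,141)):
    print(nm,plane("top",u/1.5625,v/1.5625,0.0).round(3))
E
```

```text
top 2.857142857142857
blue [([235.6, 89.3], 1575, [212, 66, 48, 47]), ([273.3, 147.4], 77, [267, 142, 13, 11]), ([191.1, 187.0], 197, [184, 179, 16, 16]), ([131.8, 190.2], 225, [124, 182, 17, 17]), ([496.6, 231.5], 169, [483, 225, 27, 14]), ([139.9, 240.9], 196, [132, 233, 16, 16]), ([136.4, 321.1], 55, [118, 311, 38, 21])]
red [([335.1, 126.5], 33, [332, 124, 7, 6]), ([265.5, 171.5], 16, [264, 170, 4, 4])]
scene 2.4
blue [([264.9, 5.3], 274, [253, 0, 24, 13]), ([342.6, 13.5], 531, [330, 0, 25, 28]), ([185.1, 36.4], 432, [176, 23, 22, 32]), ([267.8, 111.1], 136, [261, 104, 15, 14]), ([213.1, 116.1], 39, [197, 111, 34, 11]), ([313.0, 119.6], 151, [305, 112, 16, 14]), ([290.6, 146.3], 189, [282, 138, 18, 16]), ([386.5, 247.5], 2245, [355, 223, 64, 50]), ([293.0, 245.5], 100, [289, 239, 10, 15])]
red [([267.2, 202.2], 13, [265, 201, 5, 4]), ([275.3, 291.1], 75, [271, 287, 10, 9])]
can [0.543 0.295 0.   ]
green [0.533 0.5   0.   ]
pink [0.354 0.46  0.   ]
board [0.301 0.24  0.   ]
bin [ 0.641 -0.012  0.   ]
plate [ 0.519 -0.288  0.   ]
tape [0.758 0.187 0.   ]
flux [ 0.763 -0.207  0.   ]
tweez [ 0.302 -0.249  0.   ]
bluedisc [0.916 0.149 0.   ]
blackdisc [ 0.916 -0.082  0.   ]
```

View pics/top0c.png

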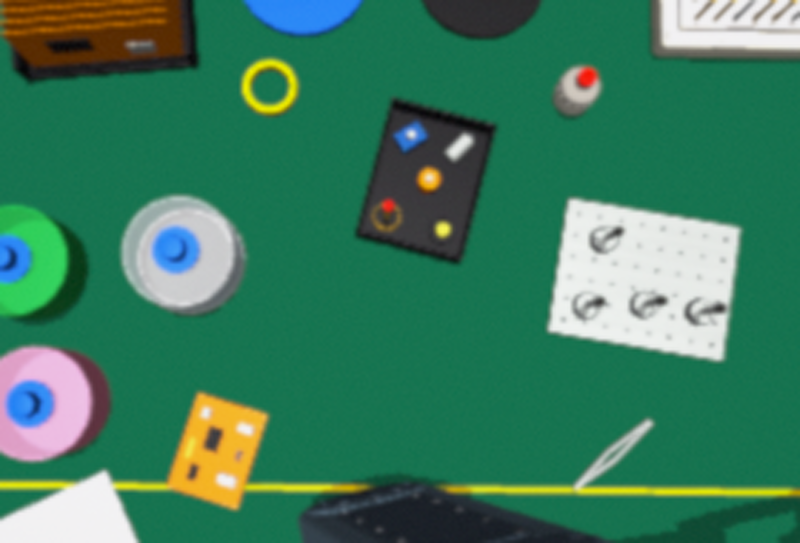

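View pics/scene0c.png

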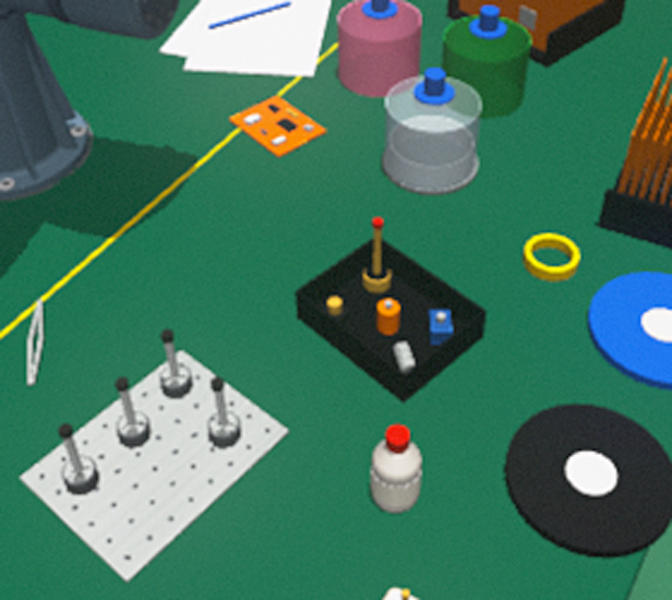

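```bash
python3 - <<'E'
from h import *
S=lambda u,v:(u/2.4+110,v/2.4+110); P=lambda u,v:(u/2.857+130,v/2.857+100)
for nm,a,b in (("knobtop",(434,73),(176,248)),("loc cap",(377,221),(388,206)),("A",(168,337),(617,231)),("B",(122,383),(660,297)),("C",(218,383),(600,297)),("D",(66,430),(720,305))):
    x,e=tri([ray("scene",*S(*a)),ray("top",*P(*b))]); print(nm,x.round(4),np.round(e,4))
for nm,a,z in (("locfoot",(386,218),.02),("C",(586,307),.02),("A",(602,241),.02),("B",(643,307),.02),("D",(697,313),.02),):
    print(nm,plane("top",*P(*a),z).round(4))
for nm,a,z in (("locfoot",(377,281),.026),("A",(176,378),.026),("B",(133,428),.026),("C",(224,429),.026),("D",(80,474),.026)):
    print(nm,plane("scene",*S(*a),z).round(4))
print("plate corners",[plane("top",*P(*c),.004)[:2].round(3).tolist() for c in ((570,198),(742,228),(725,361),(549,331))])
print("bin corners",[plane("top",*P(*c),.045)[:2].round(3).tolist() for c in ((393,99),(495,126),(459,262),(356,236))])
T=toolT();print(T.round(3)); print("jaw ang",np.degrees(np.arctan2(T[1,2],T[0,2])),"cam side", M["wrist"]["tool_from_camera"])
E
```

```text
knobtop [0.5337 0.2754 0.1545] [0.0019 0.0019]
loc cap [0.5903 0.0382 0.1074] [0. 0.]
A [ 0.5432 -0.2343  0.151 ] [0.0223 0.0223]
B [ 0.4885 -0.2835  0.0936] [0.0015 0.0015]
C [ 0.512  -0.2113  0.0283] [0.0242 0.0242]
D [ 0.4804 -0.3538  0.0938] [0.0011 0.0011]
locfoot [0.5888 0.0382 0.02  ]
C [ 0.4813 -0.211   0.02  ]
A [ 0.564  -0.2318  0.02  ]
B [ 0.4822 -0.2821  0.02  ]
D [ 0.4757 -0.3493  0.02  ]
locfoot [0.5999 0.0239 0.026 ]
A [ 0.4877 -0.2146  0.026 ]
B [ 0.4912 -0.2883  0.026 ]
C [ 0.5722 -0.24    0.026 ]
D [ 0.4827 -0.3573  0.026 ]
plate corners [[0.62, -0.195], [0.585, -0.414], [0.417, -0.389], [0.452, -0.168]]
bin corners [[0.734, 0.032], [0.702, -0.095], [0.532, -0.051], [0.562, 0.075]]
[[-0.     0.909  0.418  0.24 ]
 [ 0.001  0.418 -0.909 -0.522]
 [-1.     0.    -0.001  0.242]
 [ 0.     0.     0.     1.   ]]
jaw ang -65.3175926771674 cam side [[-4.15096859e-04  3.07483249e-01 -9.51553403e-01 -1.30690301e-01]
 [-1.37701525e-03  9.51552407e-01  3.07483528e-01  7.87506641e-02]
 [ 9.99998966e-01  1.43793899e-03  2.84227063e-05 -5.27268765e-04]
 [ 0.00000000e+00  0.00000000e+00  0.00000000e+00  1.00000000e+00]]
```

Emit:
step_arm(xyz=[[145, 400, 80], [145, 400, 80], [145, 400, 80], [145, 400, 80], [145, 400, 80], [145, 400, 80], [145, 400, 80], [145, 400, 80], [145, 400, 80], [145, 400, 80]], spin=[0, 0, 0, 0, 0, 0, 0, 0, 0, 0], fingers=[100, 100, 100, 100, 100, 100, 100, 100, 100, 100])

```text
time_s: 1.15
eef_pos: [0.3862, -0.1193, 0.3233]
eef_rot: [0.597, 0.38, 0.596, -0.38]
wrist_force: [0.2, -0.8, -0.3]
opening: 0.992
```

Emit:
step_arm(xyz=[[140, 380, 0], [140, 380, 0], [140, 380, 0], [140, 380, 0], [140, 380, 0], [140, 380, 0], [140, 380, 0], [140, 380, 0], [140, 380, 0], [140, 380, 0]], spin=[0, 0, 0, 0, 0, 0, 0, 0, 0, 0], fingers=[80, 80, 80, 80, 80, 80, 80, 80, 80, 80])

```text
time_s: 2.15
eef_pos: [0.5253, 0.2577, 0.3208]
eef_rot: [0.595, 0.38, 0.596, -0.382]
wrist_force: [0.3, 0.1, -0.3]
opening: 0.797
```

```bash
python3 - <<'E'
from h import *
im,T=shot("wrist","w1"); np.save("T1.npy",T); print(T.round(4)); o=ctrl.get_obs();print(o["time_s"],np.round(o["q"],2))
E
```

```text
[[-2.200e-03  9.079e-01  4.191e-01  5.253e-01]
 [-1.100e-03  4.191e-01 -9.079e-01  2.577e-01]
 [-1.000e+00 -2.500e-03  1.000e-04  3.208e-01]
 [ 0.000e+00  0.000e+00  0.000e+00  1.000e+00]]
2.2 [ 0.25  0.15  1.48 -0.    1.51  1.39]
```

View pics/w1.png

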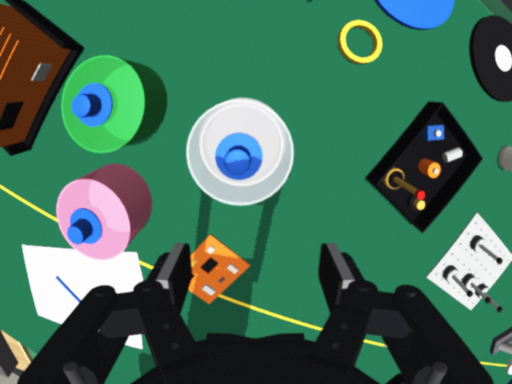

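Emit:
step_arm(xyz=[[40, 80, -20], [40, 80, -20], [40, 80, -20], [40, 80, -20]], spin=[0, 0, 0, 0], fingers=[60, 60, 60, 60])

```text
time_s: 2.6
eef_pos: [0.5653, 0.3359, 0.3013]
eef_rot: [0.595, 0.381, 0.595, -0.383]
wrist_force: [-0.6, -0.7, 0.1]
opening: 0.602
```

```bash
python3 - <<'E'
from h import *
im,T=shot("wrist","w2"); np.save("T2.npy",T); print(T.round(4)[:3,3])
a=cv2.imread("pics/w1.png")
for n,i in(("w1",a),("w2",im)):
    c=i[60:260,140:340] ; cv2.imwrite(f"pics/{n}c.png",cv2.resize(c,(600,600),interpolation=cv2.INTER_CUBIC))
    print(blobs(i,(95,100,40),(125,255,255),40))
E
```

```text
[0.5653 0.3359 0.3013]
[([417.7, 11.8], 1746, [375, 0, 80, 30]), ([92.5, 104.4], 1335, [72, 83, 40, 44]), ([433.1, 132.2], 340, [421, 123, 24, 19]), ([238.4, 155.9], 1721, [215, 133, 47, 47]), ([84.0, 227.0], 964, [67, 208, 35, 36]), ([68.1, 289.5], 70, [56, 277, 25, 26])]
[([445.1, 33.6], 4437, [402, 0, 84, 73]), ([129.0, 160.9], 1586, [108, 138, 43, 46]), ([459.9, 176.1], 270, [449, 166, 21, 20]), ([286.4, 219.5], 1627, [264, 198, 46, 45]), ([120.7, 275.4], 675, [105, 262, 36, 31])]
```

View pics/w1c.png

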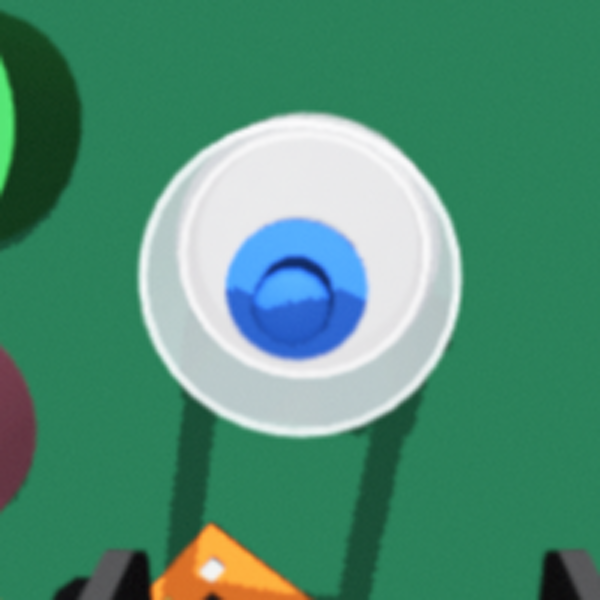

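View pics/w2c.png

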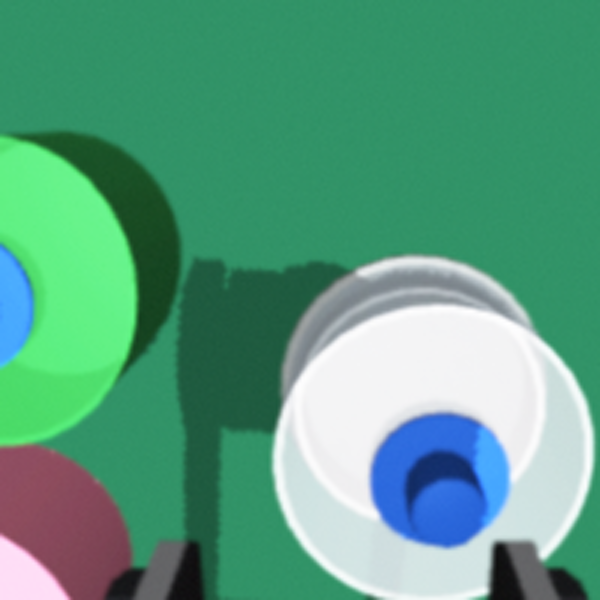

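```bash
python3 - <<'E'
from h import *
T1=np.load("T1.npy");T2=np.load("T2.npy")
C=lambda u,v:(u/3+140,v/3+60)
print("crown",tri([ray("wrist",*C(296.5,288.5),T1),ray("wrist",*C(440.5,479.5),T2)]))
print("knob",tri([ray("wrist",*C(291,305),T1),ray("wrist",*C(449,512),T2)]))
print("knob s",tri([ray("wrist",*C(291,305),T1),ray("wrist",*C(449,512),T2),ray("scene",434/2.4+110,73/2.4+110)]))
print(T2[:3,3])
# bin things from w1: locator cap red
a=cv2.imread("pics/w1.png");print(blobs(a,(0,150,120),(6,255,255),4))
cv2.imwrite("pics/w1d.png",cv2.resize(a[80:330,350:512],None,fx=2.4*2/2,fy=2.4,interpolation=cv2.INTER_CUBIC))
E
```

```text
crown (array([0.5337018 , 0.28200318, 0.12229158]), [0.00012897867766364614, 0.00012897867766356624])
knob (array([0.53347868, 0.28209102, 0.15151689]), [0.00012449266256494182, 0.00012449266256494957])
knob s (array([0.53306151, 0.28190021, 0.15078491]), [0.0002702132670082308, 0.0002706346687348255, 0.00041307340377486903])
[0.56526228 0.33588516 0.30132486]
[([420.6, 194.7], 65, [417, 190, 8, 10])]
```

View pics/w1d.png

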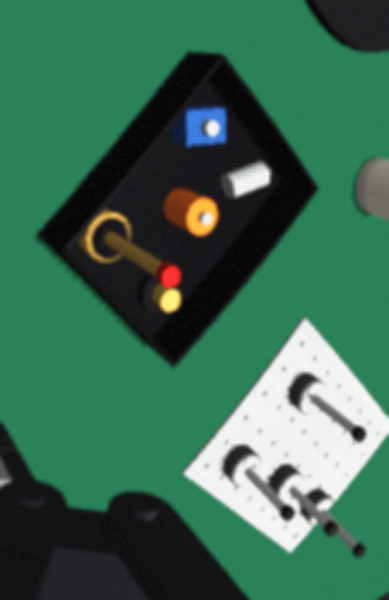

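Emit:
step_arm(xyz=[[-32, -54, -60], [-32, -54, -100], [-32, -54, -140], [-32, -54, -140], [-32, -54, -140]], spin=[0, 0, 0, 0, 0], fingers=[55, 55, 55, 55, 55])

```text
time_s: 3.15
eef_pos: [0.5325, 0.2821, 0.1621]
eef_rot: [0.595, 0.381, 0.595, -0.383]
wrist_force: [0.9, 0.3, -0.1]
opening: 0.551
```

```bash
python3 - <<'E'
from h import *
im,T=shot("wrist","w3"); print(T[:3,3].round(4)); print(proj("wrist",[.5336,.282,.154],T))
E
```

```text
[0.5325 0.2821 0.1621]
[256.8969738  254.08751987]
```

View pics/w3.png

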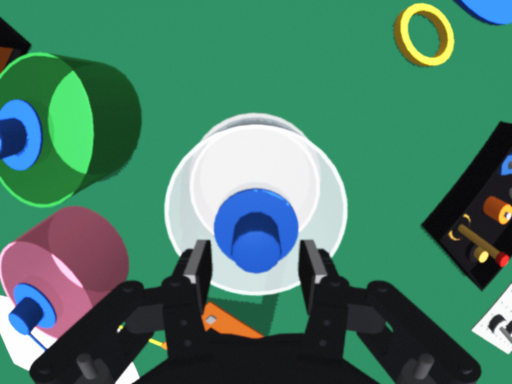

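Emit:
step_arm(xyz=[[1, 0, -12], [1, 0, -22], [1, 0, -22], [1, 0, -22], [1, 0, -22], [1, 0, -22], [1, 0, -22], [1, 0, -22]], spin=[0, 0, 0, 0, 0, 0, 0, 0], fingers=[55, 55, 55, 0, 0, 0, 0, 0])

```text
time_s: 4.0
eef_pos: [0.5345, 0.2835, 0.1407]
eef_rot: [0.596, 0.382, 0.595, -0.381]
wrist_force: [0.3, -0.8, 0.9]
opening: 0.305
```

Emit:
step_arm(xyz=[[0, 0, 0], [0, 0, 0], [0, 0, 10], [0, 0, 20], [0, 0, 35], [0, 0, 50], [0, 0, 65], [0, 0, 80], [0, 0, 80], [0, 0, 80]], spin=[0, 0, 0, 0, 0, 0, 0, 0, 0, 0], fingers=[0, 0, 0, 0, 0, 0, 0, 0, 0, 0])

```text
time_s: 5.0
eef_pos: [0.5343, 0.2836, 0.2208]
eef_rot: [0.596, 0.382, 0.595, -0.381]
wrist_force: [-0.4, -0.8, -3.2]
opening: 0.311
```

```bash
python3 - <<'E'
from h import *
im,T=shot("wrist","w4"); shot("scene","s4"); print(T[:3,3].round(4))
E
```

```text
[0.5343 0.2836 0.2208]
```

View pics/w4.png

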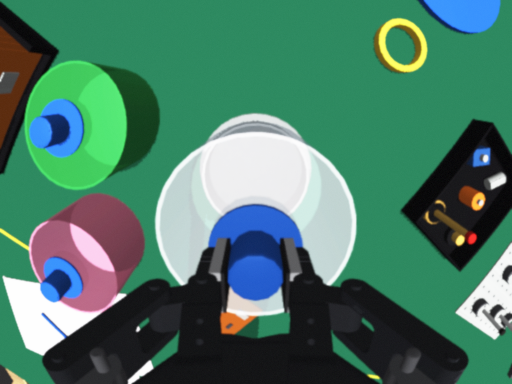

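View pics/s4.png

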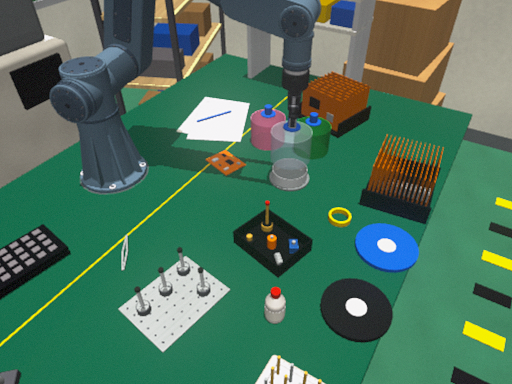

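Emit:
step_arm(xyz=[[-20, -40, 0], [-40, -80, 0], [-60, -120, -10], [-80, -165, -30], [-104, -213, -50], [-104, -213, -65], [-104, -213, -75], [-104, -213, -80], [-104, -213, -80], [-104, -213, -80]], spin=[0, 0, 0, 0, 0, 0, 0, 0, 0, 0], fingers=[0, 0, 0, 0, 0, 0, 0, 0, 0, 0])

```text
time_s: 6.1
eef_pos: [0.4309, 0.0713, 0.1408]
eef_rot: [0.596, 0.381, 0.595, -0.381]
wrist_force: [0.1, 0.4, -3.0]
opening: 0.307
```

Emit:
step_arm(xyz=[[0, 0, -3], [0, 0, -5], [0, 0, -5], [0, 0, -6], [0, 0, -6]], spin=[0, 0, 0, 0, 0], fingers=[0, 0, 0, 0, 0])

```text
time_s: 6.6
eef_pos: [0.4305, 0.0705, 0.1346]
eef_rot: [0.596, 0.382, 0.595, -0.381]
wrist_force: [0.4, 0.1, -0.3]
opening: 0.311
```

```bash
python3 - <<'E'
from h import *
im,T=shot("wrist","w5"); shot("scene","s5"); print(T[:3,3].round(4))
E
```

```text
[0.4305 0.0705 0.1346]
```

View pics/s5.png

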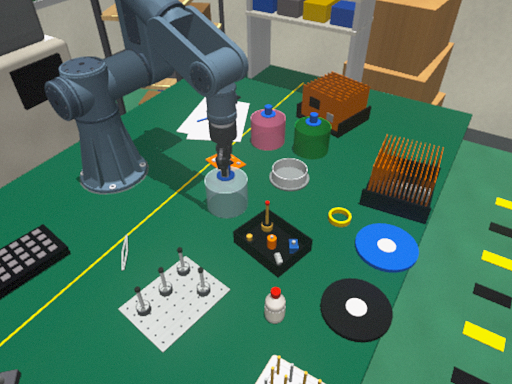

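Emit:
step_arm(xyz=[[0, 0, 0], [0, 0, 0], [0, 0, 0], [0, 0, 30], [0, 0, 80], [0, 0, 130], [50, 0, 170], [90, 0, 190], [130, -20, 190], [130, -20, 190]], spin=[0, 0, 0, 0, 0, 0, 0, 0, 0, 0], fingers=[55, 55, 55, 55, 55, 55, 55, 55, 55, 55])

```text
time_s: 7.7
eef_pos: [0.5643, 0.0484, 0.3236]
eef_rot: [0.595, 0.382, 0.595, -0.382]
wrist_force: [-0.3, 0.3, -0.1]
opening: 0.551
```

```bash
python3 - <<'E'
from h import *
im,T=shot("wrist","w6"); np.save("T6.npy",T); print(T[:3,3].round(4))
print(blobs(im,(0,150,120),(6,255,255),4), proj("wrist",[.59,.038,.11],T))
E
```

```text
[0.5643 0.0484 0.3236]
[([464.4, 125.7], 153, [459, 118, 12, 16]), ([270.7, 152.2], 104, [265, 147, 12, 12])] [272.24974777 153.36888721]
```

View pics/w6.png

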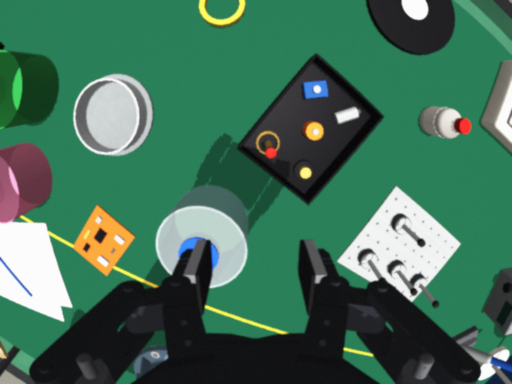

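Emit:
step_arm(xyz=[[60, 30, 0], [60, 30, 0], [60, 30, 0], [60, 30, 0]], spin=[0, 0, 0, 0], fingers=[40, 40, 40, 40])

```text
time_s: 8.15
eef_pos: [0.6191, 0.0808, 0.324]
eef_rot: [0.595, 0.381, 0.596, -0.382]
wrist_force: [-0.7, 0.2, -0.7]
opening: 0.398
```

```bash
python3 - <<'E'
from h import *
im,T=shot("wrist","w7"); np.save("T7.npy",T); print(T[:3,3].round(4))
print(blobs(im,(0,150,120),(6,255,255),4))
a=cv2.imread("pics/w6.png")
cv2.imwrite("pics/w6c.png",cv2.resize(a[100:300,160:360],(600,600),interpolation=cv2.INTER_CUBIC))
cv2.imwrite("pics/w7c.png",cv2.resize(im[100:300,160:360],(600,600),interpolation=cv2.INTER_CUBIC))
E
```

```text
[0.6191 0.0808 0.324 ]
[([462.7, 169.0], 141, [457, 162, 12, 15]), ([275.3, 202.5], 82, [271, 197, 10, 11])]
```

View pics/w7.png

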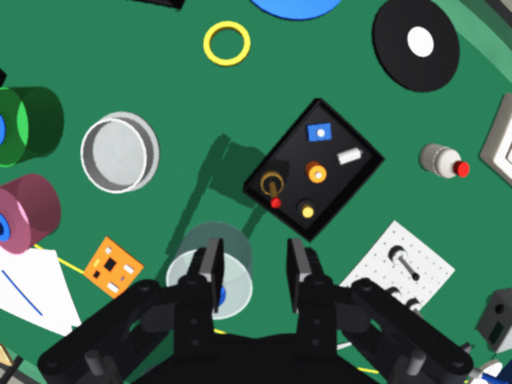

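View pics/w6c.png

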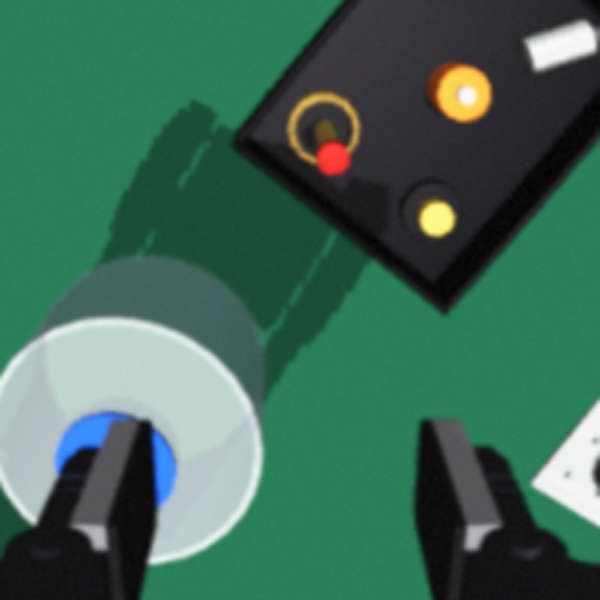

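View pics/w7c.png

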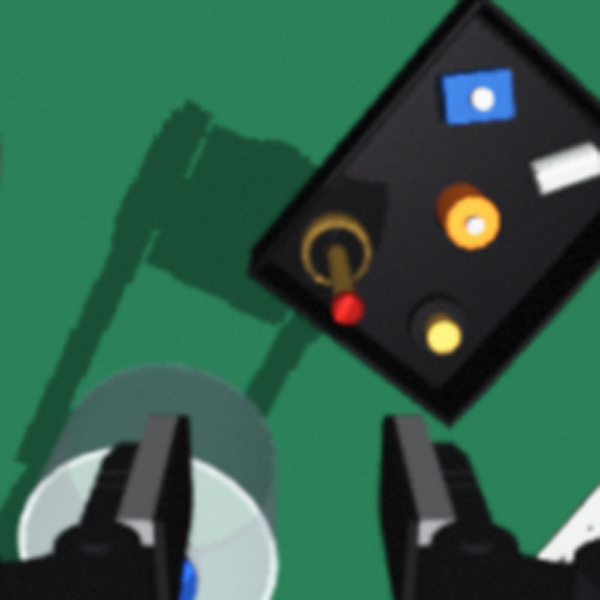

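```bash
python3 - <<'E'
from h import *
T1,T6,T7=[np.load(f"T{i}.npy") for i in (1,6,7)]
print("cap",tri([ray("wrist",270.7,152.2,T6),ray("wrist",275.3,202.5,T7)]),tri([ray("wrist",270.7,152.2,T6),ray("wrist",275.3,202.5,T7),ray("wrist",420.6,194.7,T1)]))
print("foot",tri([ray("wrist",268,143,T6),ray("wrist",272,183.3,T7)]))
print(ctrl.get_obs()["eef_pos"])
E
```

```text
cap (array([0.59009735, 0.04008162, 0.10750582]), [0.00015589008215873508, 0.0001558900821589162]) (array([0.59004469, 0.04008278, 0.10776252]), [0.00019468881613632325, 0.00018910457189887344, 0.0002193996456238267])
foot (array([0.58861746, 0.03814614, 0.01198274]), [0.00011456163614828306, 0.00011456163614829918])
[0.61899398 0.0805169  0.32435057]
```

Emit:
step_arm(xyz=[[-15, -20, -40], [-30, -41, -90], [-30, -41, -130], [-30, -41, -170], [-30, -41, -185], [-30, -41, -185], [-30, -41, -185]], spin=[0, 0, 0, 0, 0, 0, 0], fingers=[45, 45, 45, 45, 45, 45, 45])

```text
time_s: 8.9
eef_pos: [0.5912, 0.0394, 0.1415]
eef_rot: [0.596, 0.382, 0.594, -0.381]
wrist_force: [0.1, -0.7, 0.3]
opening: 0.449
```

```bash
python3 - <<'E'
from h import *
im,T=shot("wrist","w8"); print(T[:3,3].round(4))
print(blobs(im,(0,150,120),(6,255,255),4), proj("wrist",[.5900,.040,.1075],T), proj("wrist",T[:3,3],T))
E
```

```text
[0.5912 0.0394 0.1415]
[([253.9, 235.0], 360, [244, 224, 21, 23])] [253.93830822 236.1601794 ] [256.00936066 263.43258305]
```

View pics/w8.png

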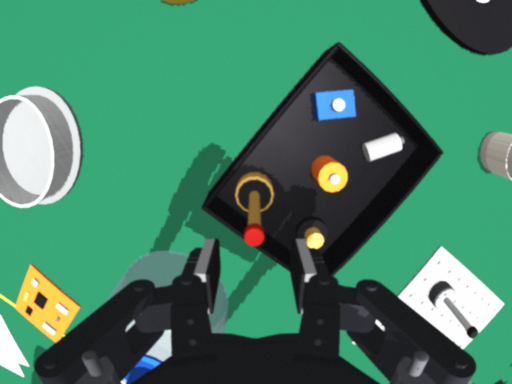

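Emit:
step_arm(xyz=[[-1, 0, -35], [-1, 0, -60], [-1, 0, -69], [-1, 0, -69], [-1, 0, -69], [-1, 0, -69], [-1, 0, -69], [-1, 0, -69], [-1, 0, -69], [-1, 0, -69]], spin=[0, 0, 0, 0, 0, 0, 0, 0, 0, 0], fingers=[45, 45, 45, 45, 0, 0, 0, 0, 0, 0])

```text
time_s: 9.95
eef_pos: [0.5906, 0.0396, 0.0724]
eef_rot: [0.596, 0.382, 0.594, -0.381]
wrist_force: [-1.3, 1.6, 6.5]
opening: 0.095
```

Emit:
step_arm(xyz=[[0, 0, 10], [0, 0, 25], [0, 0, 45], [0, 0, 65], [0, 0, 65], [0, 0, 65]], spin=[0, 0, 0, 0, 0, 0], fingers=[0, 0, 0, 0, 0, 0])

```text
time_s: 10.55
eef_pos: [0.5895, 0.0395, 0.136]
eef_rot: [0.596, 0.382, 0.595, -0.381]
wrist_force: [0.2, 0.6, -1.8]
opening: 0.093
```

```bash
python3 - <<'E'
from h import *
im,T=shot("wrist","w9"); print(T[:3,3].round(4))
E
```

```text
[0.5895 0.0395 0.136 ]
```

View pics/w9.png

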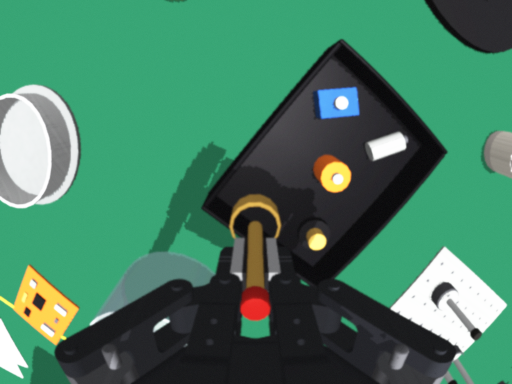

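Emit:
step_arm(xyz=[[-8, 35, 0], [-18, 80, 0], [-28, 125, 0], [-38, 165, 0], [-47, 205, 0], [-53, 230, 0], [-56, 242, 0], [-56, 242, 0], [-56, 242, 0], [-56, 242, 0]], spin=[0, 0, 0, 0, 0, 0, 0, 0, 0, 0], fingers=[0, 0, 0, 0, 0, 0, 0, 0, 0, 0])

```text
time_s: 11.6
eef_pos: [0.5336, 0.28, 0.1349]
eef_rot: [0.595, 0.382, 0.595, -0.382]
wrist_force: [1.1, 0.3, -1.6]
opening: 0.091
```

```bash
python3 - <<'E'
from h import *
im,T=shot("wrist","w10");np.save("T10.npy",T); print(T[:3,3].round(4))
print(proj("wrist",[.5336,.282,.042],T),blobs(im,(0,150,120),(6,255,255),4))
cv2.imwrite("pics/w10c.png",cv2.resize(im[130:330,155:355],(600,600),interpolation=cv2.INTER_CUBIC))
E
```

```text
[0.5336 0.28   0.1349]
[253.24167372 201.7549104 ] [([254.7, 306.6], 663, [240, 291, 31, 30])]
```

View pics/w10c.png

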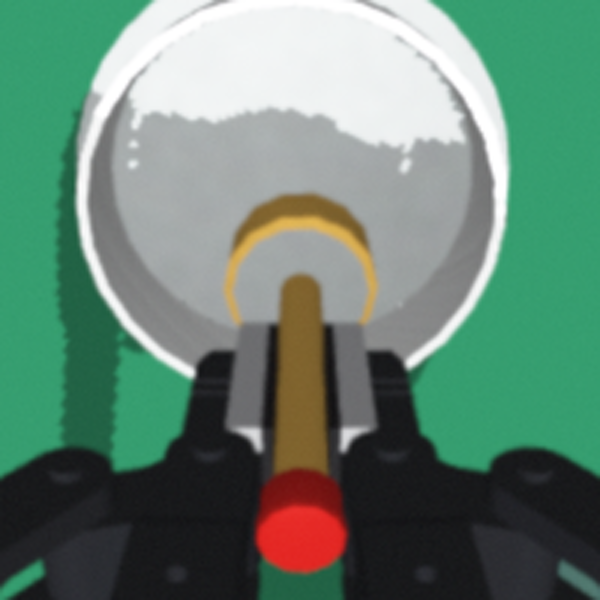

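```bash
cat >> h.py <<'E'
from scipy.optimize import least_squares
def circ(P,r=None):
    P=np.array(P)[:,:2]
    if r: s=least_squares(lambda p:np.hypot(*(P-p[:2]).T)-r,P.mean(0),loss="soft_l1",f_scale=.001)
    else: s=least_squares(lambda p:np.hypot(*(P-p[:2]).T)-p[2],[*P.mean(0),.05],loss="soft_l1",f_scale=.001)
    return s.x.round(4),np.abs(s.fun).max().round(4)
E
python3 - <<'E'
from h import *
T=np.load("T10.npy"); im=cv2.imread("pics/w10.png")
pts=[(79,190),(92,265),(135,330),(190,378),(507,190),(490,270),(455,325),(410,372)]
Q=[plane("wrist",u/3+155,v/3+130,.042,T) for u,v in pts]
print(circ(Q,.0585),circ(Q))
# automated: green/nongreen boundary along columns, lower half
hsv=cv2.cvtColor(im,cv2.COLOR_BGR2HSV); c=T[:3,3]
Q=[]
for a in np.radians(range(0,360,5)):
    # march outward from predicted centre along rim circle radial
    best=None
    for r in np.arange(.050,.072,.0005):
        p=proj("wrist",[.5336+r*np.cos(a),.282+r*np.sin(a),.042],T)
        if not(0<=p[0]<511 and 0<=p[1]<383): break
        h,s,v=hsv[int(round(p[1])),int(round(p[0]))]
        if s>90 and 55<h<95: best=r;break
    if best: Q.append((np.degrees(a).round(),best))
print(Q)
cap=plane("wrist",255.7,309,.1725,T); print("cap",cap)
E
```

```text
(array([0.5349, 0.2833]), np.float64(0.0013)) (array([0.5335, 0.2827, 0.0574]), np.float64(0.0012))
[(np.float64(0.0), np.float64(0.06800000000000002)), (np.float64(5.0), np.float64(0.06850000000000002)), (np.float64(10.0), np.float64(0.06900000000000002)), (np.float64(15.0), np.float64(0.06900000000000002)), (np.float64(20.0), np.float64(0.07000000000000002)), (np.float64(25.0), np.float64(0.06950000000000002)), (np.float64(30.0), np.float64(0.07000000000000002)), (np.float64(35.0), np.float64(0.06950000000000002)), (np.float64(40.0), np.float64(0.06900000000000002)), (np.float64(45.0), np.float64(0.06950000000000002)), (np.float64(50.0), np.float64(0.06900000000000002)), (np.float64(55.0), np.float64(0.06800000000000002)), (np.float64(60.0), np.float64(0.06750000000000002)), (np.float64(65.0), np.float64(0.06700000000000002)), (np.float64(70.0), np.float64(0.06650000000000002)), (np.float64(75.0), np.float64(0.06600000000000002)), (np.float64(80.0), np.float64(0.06450000000000002)), (np.float64(85.0), np.float64(0.06400000000000002)), (np.float64(90.0), np.float64(0.063000000000000
[... 1611 characters left out ...]
0000000001)), (np.float64(300.0), np.float64(0.05700000000000001)), (np.float64(305.0), np.float64(0.05800000000000001)), (np.float64(310.0), np.float64(0.05900000000000001)), (np.float64(315.0), np.float64(0.06000000000000001)), (np.float64(320.0), np.float64(0.06150000000000001)), (np.float64(325.0), np.float64(0.06200000000000001)), (np.float64(330.0), np.float64(0.06350000000000001)), (np.float64(335.0), np.float64(0.06350000000000001)), (np.float64(340.0), np.float64(0.06500000000000002)), (np.float64(345.0), np.float64(0.06550000000000002)), (np.float64(350.0), np.float64(0.06650000000000002)), (np.float64(355.0), np.float64(0.06750000000000002))]
cap [0.53437653 0.28067901 0.1725    ]
```

Emit:
step_arm(xyz=[[0, 2, -15], [0, 2, -35], [0, 2, -50], [0, 2, -57], [0, 2, -60], [0, 2, -60], [0, 2, -60]], spin=[0, 0, 0, 0, 0, 0, 0], fingers=[0, 0, 0, 0, 0, 0, 0])

```text
time_s: 12.35
eef_pos: [0.5337, 0.2837, 0.0757]
eef_rot: [0.596, 0.382, 0.595, -0.381]
wrist_force: [-1.2, 0.8, -0.9]
opening: 0.097
```

Emit:
step_arm(xyz=[[0, 0, -1.5], [0, 0, -1.5], [0, 0, -1.5], [0, 0, -1.5]], spin=[0, 0, 0, 0], fingers=[0, 0, 0, 0])

```text
time_s: 12.75
eef_pos: [0.5337, 0.2837, 0.0744]
eef_rot: [0.596, 0.382, 0.595, -0.381]
wrist_force: [-1.0, 0.1, 3.6]
opening: 0.093
```

Emit:
step_arm(xyz=[[0, 0, 0], [0, 0, 0], [0, 0, 0], [0, 0, 30], [0, 0, 70], [0, 0, 110], [0, 0, 160], [0, 0, 200], [0, 0, 200], [0, 0, 200]], spin=[0, 0, 0, 0, 0, 0, 0, 0, 0, 0], fingers=[40, 40, 40, 40, 40, 40, 40, 40, 40, 40])

```text
time_s: 13.75
eef_pos: [0.5335, 0.2837, 0.2749]
eef_rot: [0.596, 0.382, 0.595, -0.381]
wrist_force: [-0.2, -0.1, -0.4]
opening: 0.4
```

```bash
python3 - <<'E'
from h import *
im,T=shot("wrist","w11");np.save("T11.npy",T); print(T[:3,3].round(4))
print(proj("wrist",[.5336,.283,.042],T),blobs(im,(0,150,120),(6,255,255),4))
cv2.imwrite("pics/w11c.png",cv2.resize(im[60:260,155:355],(600,600),interpolation=cv2.INTER_CUBIC))
E
```

```text
[0.5335 0.2837 0.2749]
[255.70942156 166.21830834] [([254.9, 179.6], 107, [250, 174, 11, 12])]
```

View pics/w11c.png

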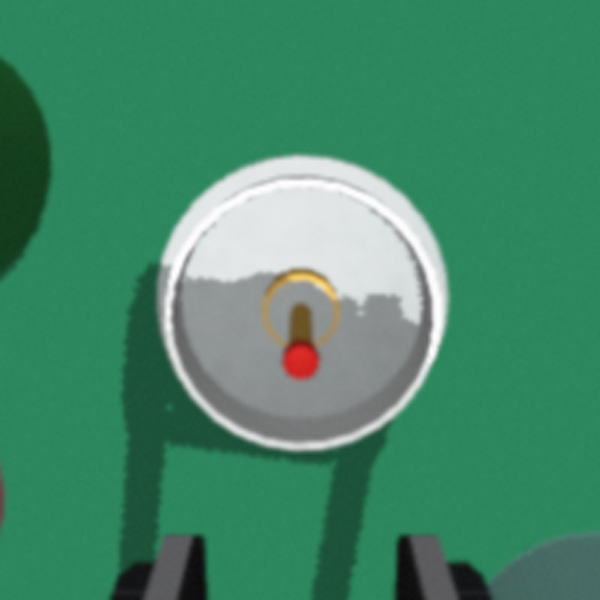

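```bash
python3 - <<'E'
from h import *
T=np.load("T11.npy"); im=cv2.imread("pics/w11.png"); g=im.min(2)
ys,xs=np.nonzero(g>245); print(len(ys))
c0=np.array([.5336,.283]);Q=[]
for x,y in zip(xs,ys):
    p=plane("wrist",x,y,.042,T)[:2]; 
    if .052<np.hypot(*(p-c0))<.062: Q.append(p)
Q=np.array(Q); print(len(Q)); print(circ(Q,.057),circ(Q))
a=np.degrees(np.arctan2(*(Q-c0).T[::-1]));print(np.histogram(a,12,(-180,180))[0])
print("cap",plane("wrist",254.9,179.6,.107,T),"foot",plane("wrist",301/3+155,311/3+60,.028,T))
E
```

```text
4896
224
(array([0.5334, 0.2835]), np.float64(0.0013)) (array([0.5334, 0.2835, 0.057 ]), np.float64(0.0013))
[ 0  0  0 20 39 39 36 39 44  7  0  0]
cap [0.53300317 0.28390188 0.107     ] foot [0.53374798 0.28355153 0.028     ]
```

Emit:
step_arm(xyz=[[-15, -450, 25], [-15, -450, 25], [-15, -450, 25], [-15, -450, 25], [-15, -450, 25], [-15, -450, 25], [-15, -450, 25], [-15, -450, 25], [-15, -450, 25], [-15, -450, 25]], spin=[0, 0, 0, 0, 0, 0, 0, 0, 0, 0], fingers=[40, 40, 40, 40, 40, 40, 40, 40, 40, 40])

```text
time_s: 14.8
eef_pos: [0.5167, -0.1718, 0.2965]
eef_rot: [0.593, 0.383, 0.595, -0.384]
wrist_force: [0.5, 1.0, -0.8]
opening: 0.4
```

Emit:
step_arm(xyz=[[0, -70, 0], [0, -70, 0], [0, -70, 0], [0, -70, 0]], spin=[0, 0, 0, 0], fingers=[40, 40, 40, 40])

```text
time_s: 15.2
eef_pos: [0.5177, -0.2356, 0.2972]
eef_rot: [0.594, 0.382, 0.596, -0.381]
wrist_force: [0.1, 1.2, 0.1]
opening: 0.401
```

```bash
python3 - <<'E'
from h import *
im,T=shot("wrist","w12");np.save("T12.npy",T); print(T[:3,3].round(4))
cv2.imwrite("pics/w12c.png",cv2.resize(im[60:300,130:400],None,fx=2.5,fy=2.5,interpolation=cv2.INTER_CUBIC))
E
```

```text
[ 0.5177 -0.2356  0.2972]
```

Emit:
step_arm(xyz=[[70, 30, 0], [70, 30, 0], [70, 30, 0], [70, 30, 0]], spin=[0, 0, 0, 0], fingers=[40, 40, 40, 40])

```text
time_s: 15.65
eef_pos: [0.5882, -0.2046, 0.2982]
eef_rot: [0.595, 0.381, 0.596, -0.381]
wrist_force: [-0.4, 0.1, -0.1]
opening: 0.403
```

```bash
python3 - <<'E'
from h import *
im,T=shot("wrist","w13");np.save("T13.npy",T); print(T[:3,3].round(4))
cv2.imwrite("pics/w13c.png",cv2.resize(im[60:300,130:400],None,fx=2.5,fy=2.5,interpolation=cv2.INTER_CUBIC))
E
```

```text
[ 0.5882 -0.2046  0.2982]
```

View pics/w12c.png

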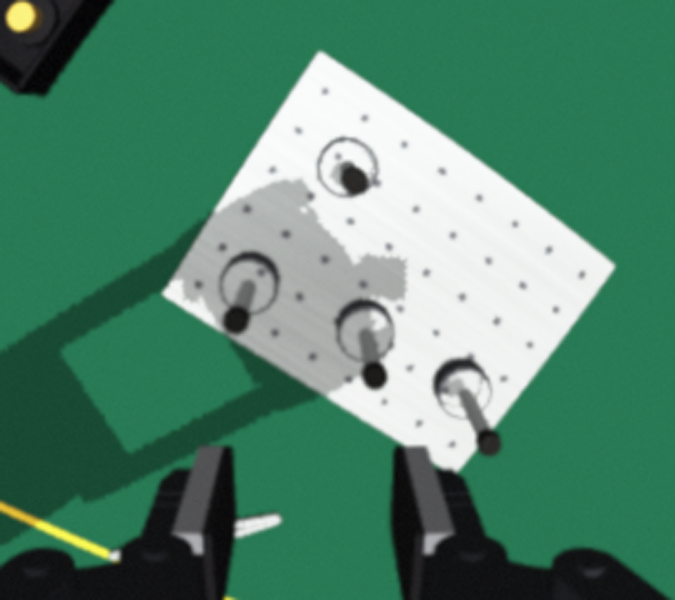

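View pics/w13c.png

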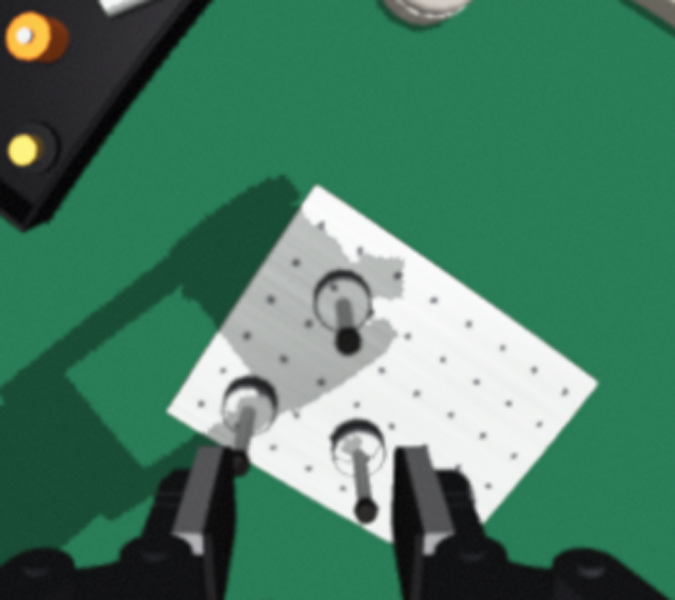

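```bash
python3 - <<'E'
from h import *
T12,T13=np.load("T12.npy"),np.load("T13.npy"); C=lambda u,v:(u/2.5+130,v/2.5+60)
a={"A":(353,181),"C":(235,320),"B":(374,376),"D":(489,443)};b={"A":(347,342),"C":(238,464),"B":(366,511)}
for k in a:
    print(k,"pl",plane("wrist",*C(*a[k]),.092,T12).round(4), [x for x in tri([ray("wrist",*C(*a[k]),T12),ray("wrist",*C(*b[k]),T13)])] if k in b else "")
print(ctrl.get_obs()["eef_pos"])
E
```

```text
A pl [ 0.5652 -0.2328  0.092 ] [array([ 0.56510489, -0.23287348,  0.09079269]), [4.743346622101261e-05, 4.743346622103809e-05]]
C pl [ 0.4827 -0.2101  0.092 ] [array([ 0.48299457, -0.21032947,  0.09242197]), [0.00025999455016832945, 0.0002599945501682535]]
B pl [ 0.4847 -0.2823  0.092 ] [array([ 0.48425919, -0.28288062,  0.09036407]), [0.0002087235578335872, 0.00020872355783362712]]
D pl [ 0.4761 -0.3527  0.092 ] 
[ 0.58775478 -0.20522629  0.29845226]
```

Emit:
step_arm(xyz=[[-13, -15, -40], [-23, -28, -85], [-23, -28, -130], [-23, -28, -165], [-23, -28, -165], [-23, -28, -200], [-23, -28, -225], [-23, -28, -234], [-23, -28, -234], [-23, -28, -234]], spin=[0, 0, 0, 0, 0, 0, 0, 0, 0, 0], fingers=[40, 40, 40, 40, 40, 40, 40, 40, 40, 40])

```text
time_s: 16.7
eef_pos: [0.5663, -0.2353, 0.0671]
eef_rot: [0.596, 0.382, 0.594, -0.382]
wrist_force: [-0.0, 0.2, 0.5]
opening: 0.4
```

Emit:
step_arm(xyz=[[0, 0, 0], [0, 0, 0], [0, 0, 0], [0, 0, 0], [0, 0, 5], [0, 0, 20], [0, 0, 40], [0, 0, 65], [0, 0, 65], [0, 0, 65]], spin=[0, 0, 0, 0, 0, 0, 0, 0, 0, 0], fingers=[0, 0, 0, 0, 0, 0, 0, 0, 0, 0])

```text
time_s: 17.7
eef_pos: [0.5655, -0.2347, 0.1306]
eef_rot: [0.596, 0.382, 0.595, -0.382]
wrist_force: [0.5, -0.7, -2.1]
opening: 0.111
```

```bash
python3 - <<'E'
from h import *
im,T=shot("wrist","w14"); print(T[:3,3].round(4))
E
```

```text
[ 0.5655 -0.2347  0.1306]
```

View pics/w14.png

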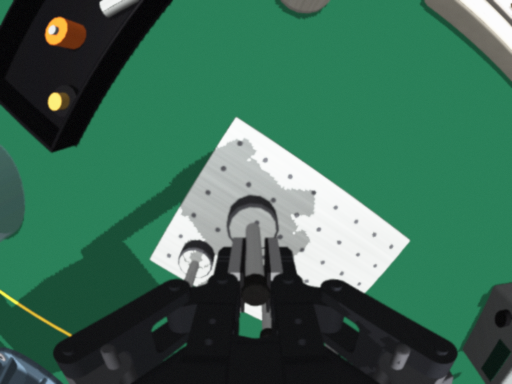

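Emit:
step_arm(xyz=[[0, 30, 5], [0, 75, 5], [0, 120, 5], [0, 165, 5], [0, 210, 5], [0, 255, 5], [0, 300, 5], [0, 345, 5], [0, 390, 5], [0, 430, 5]], spin=[0, 0, 0, 0, 0, 0, 0, 0, 0, 0], fingers=[0, 0, 0, 0, 0, 0, 0, 0, 0, 0])

```text
time_s: 18.75
eef_pos: [0.5636, 0.1976, 0.133]
eef_rot: [0.595, 0.381, 0.596, -0.382]
wrist_force: [0.3, -0.1, -2.5]
opening: 0.116
```

Emit:
step_arm(xyz=[[1, 40, 0], [1, 75, 0], [1, 95, 0], [1, 103, 0], [1, 103, 0], [1, 103, 0], [1, 103, 0]], spin=[0, 0, 0, 0, 0, 0, 0], fingers=[0, 0, 0, 0, 0, 0, 0])

```text
time_s: 19.45
eef_pos: [0.5662, 0.2971, 0.1344]
eef_rot: [0.595, 0.382, 0.595, -0.382]
wrist_force: [0.9, 0.6, -1.4]
opening: 0.117
```

```bash
python3 - <<'E'
from h import *
im,T=shot("wrist","w15");np.save("T15.npy",T); print(T[:3,3].round(4)); print(np.degrees(np.arctan2(T[1,2],T[0,2])))
print("need",(np.array([.5664,.2987])-T[:2,3]))
cv2.imwrite("pics/w15c.png",cv2.resize(im[130:330,155:355],(600,600),interpolation=cv2.INTER_CUBIC))
E
```

```text
[0.5662 0.2971 0.1344]
-65.40196287785815
need [0.00018397 0.00162095]
```

View pics/w15c.png

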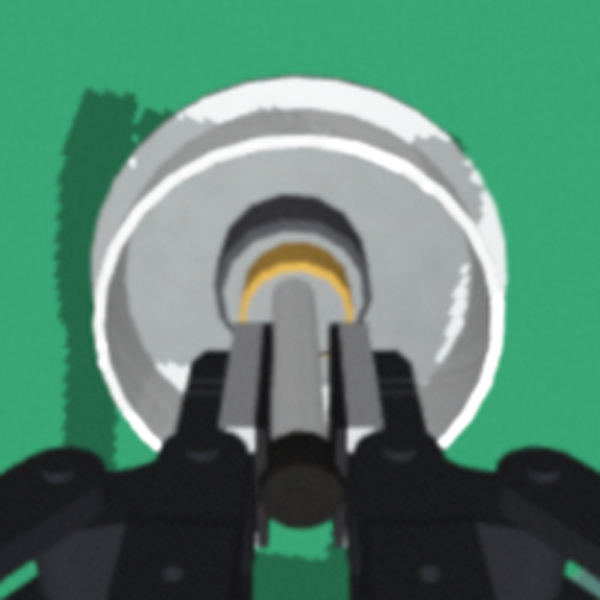

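Emit:
step_arm(xyz=[[0, 0.5, -10], [0, 0.5, -20], [0, 0.5, -20], [0, 0.5, -20]], spin=[0, 0, 0, 0], fingers=[0, 0, 0, 0])

```text
time_s: 19.9
eef_pos: [0.5656, 0.2987, 0.1139]
eef_rot: [0.595, 0.381, 0.596, -0.382]
wrist_force: [0.5, -0.6, -2.0]
opening: 0.119
```

Emit:
step_arm(xyz=[[0.5, 0, -15], [0.5, 0, -28], [0.5, 0, -38], [0.5, 0, -44], [0.5, 0, -46], [0.5, 0, -46]], spin=[0, 0, 0, 0, 0, 0], fingers=[0, 0, 0, 0, 0, 0])

```text
time_s: 20.5
eef_pos: [0.5662, 0.2989, 0.0679]
eef_rot: [0.595, 0.381, 0.596, -0.382]
wrist_force: [-0.1, -0.6, -1.6]
opening: 0.109
```

Emit:
step_arm(xyz=[[0, 0, -1.5], [0, 0, -1.5], [0, 0, -1.5]], spin=[0, 0, 0], fingers=[0, 0, 0])

```text
time_s: 20.8
eef_pos: [0.5669, 0.2991, 0.0676]
eef_rot: [0.595, 0.382, 0.595, -0.381]
wrist_force: [1.0, -0.1, -2.1]
opening: 0.106
```

Emit:
step_arm(xyz=[[0, 0, 0], [0, 0, 0], [0, 0, 20], [0, 0, 50], [0, 0, 90], [-10, -10, 140], [-25, -25, 190], [-33, -15, 205], [-33, -15, 205], [-33, -15, 205]], spin=[0, 0, 0, 0, 0, 0, 0, 0, 0, 0], fingers=[35, 35, 35, 35, 35, 35, 35, 35, 35, 35])

```text
time_s: 21.8
eef_pos: [0.5337, 0.2841, 0.2726]
eef_rot: [0.596, 0.382, 0.595, -0.381]
wrist_force: [-0.8, -0.1, 0.1]
opening: 0.35
```

```bash
python3 - <<'E'
from h import *
im,T=shot("wrist","w16");np.save("T16.npy",T); print(T[:3,3].round(4))
cv2.imwrite("pics/w16c.png",cv2.resize(im[60:260,155:355],(600,600),interpolation=cv2.INTER_CUBIC))
E
```

```text
[0.5337 0.2841 0.2726]
```

View pics/w16c.png

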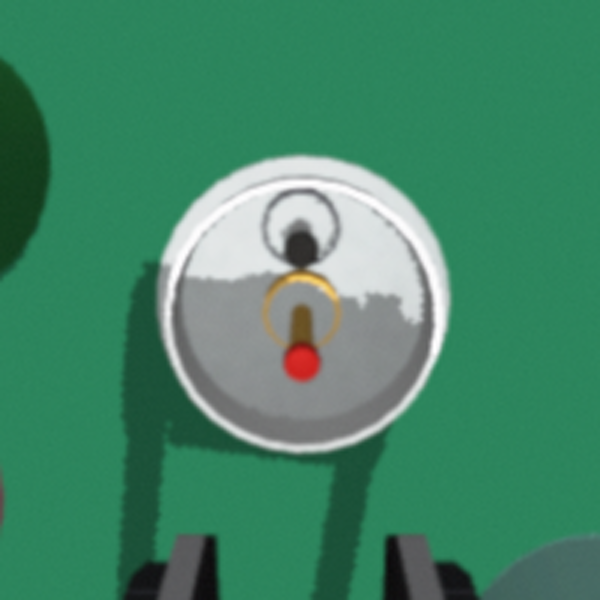

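Emit:
step_arm(xyz=[[-10, -420, 10], [-10, -420, 10], [-10, -420, 10], [-10, -420, 10], [-10, -420, 10], [-10, -420, 10], [-10, -420, 10], [-10, -420, 10], [-10, -420, 10], [-10, -420, 10]], spin=[0, 0, 0, 0, 0, 0, 0, 0, 0, 0], fingers=[40, 40, 40, 40, 40, 40, 40, 40, 40, 40])

```text
time_s: 22.85
eef_pos: [0.5227, -0.1391, 0.2799]
eef_rot: [0.593, 0.383, 0.596, -0.383]
wrist_force: [0.1, 0.2, 0.1]
opening: 0.401
```

Emit:
step_arm(xyz=[[-40, -74, -40], [-40, -74, -40], [-40, -74, -40], [-40, -74, -40], [-40, -74, -40]], spin=[0, 0, 0, 0, 0], fingers=[40, 40, 40, 40, 40])

```text
time_s: 23.35
eef_pos: [0.4842, -0.2088, 0.2422]
eef_rot: [0.595, 0.381, 0.596, -0.381]
wrist_force: [0.7, 0.1, 0.1]
opening: 0.398
```

```bash
python3 - <<'E'
from h import *
im,T=shot("wrist","w17");np.save("T17.npy",T); print(T[:3,3].round(4))
for k,p in dict(C=(.483,-.2103),B=(.4843,-.2826),D=(.4761,-.3527)).items(): print(k,((proj("wrist",[*p,.092],T)-[130,60])*2.5).round(1))
cv2.imwrite("pics/w17c.png",cv2.resize(im[60:300,130:400],None,fx=2.5,fy=2.5,interpolation=cv2.INTER_CUBIC))
E
```

```text
[ 0.4842 -0.2088  0.2422]
C [316.  313.1]
B [476.6 381.2]
D [599.1 456.2]
```

View pics/w17c.png

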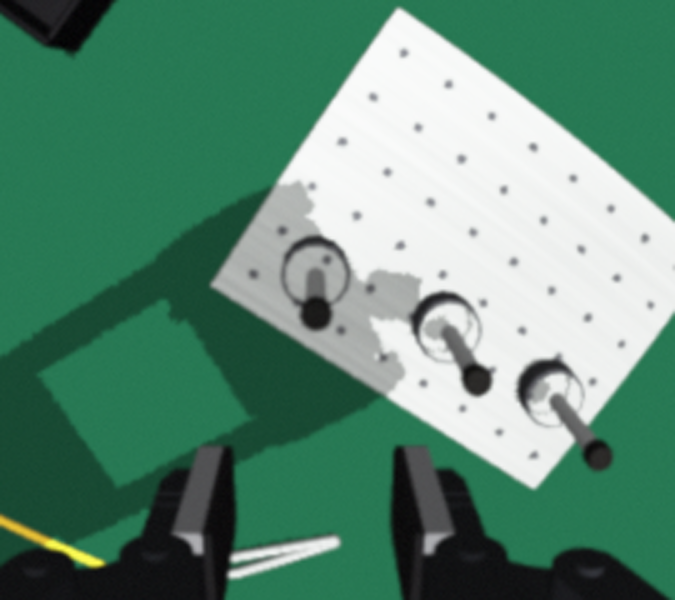

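Emit:
step_arm(xyz=[[-1, -1, -45], [-1, -1, -90], [-1, -1, -130], [-1, -1, -155], [-1, -1, -170], [-1, -1, -176], [-1, -1, -176], [-1, -1, -176], [-1, -1, -176], [-1, -1, -176]], spin=[0, 0, 0, 0, 0, 0, 0, 0, 0, 0], fingers=[40, 40, 40, 40, 40, 40, 40, 40, 0, 0])

```text
time_s: 24.4
eef_pos: [0.4835, -0.2114, 0.0676]
eef_rot: [0.596, 0.382, 0.595, -0.382]
wrist_force: [-0.6, 1.4, 3.5]
opening: 0.119
```

Emit:
step_arm(xyz=[[0, 0, 0], [0, 0, 0], [0, 0, 0], [0, 0, 5], [0, 0, 20], [0, 0, 45], [0, 0, 70], [0, 0, 70], [0, 0, 70]], spin=[0, 0, 0, 0, 0, 0, 0, 0, 0], fingers=[0, 0, 0, 0, 0, 0, 0, 0, 0])

```text
time_s: 25.3
eef_pos: [0.4826, -0.2111, 0.1364]
eef_rot: [0.596, 0.382, 0.595, -0.382]
wrist_force: [0.7, 0.1, -2.3]
opening: 0.115
```

```bash
python3 - <<'E'
from h import *
im,T=shot("wrist","w18"); print(T[:3,3].round(4))
E
```

```text
[ 0.4826 -0.2111  0.1364]
```

View pics/w18.png

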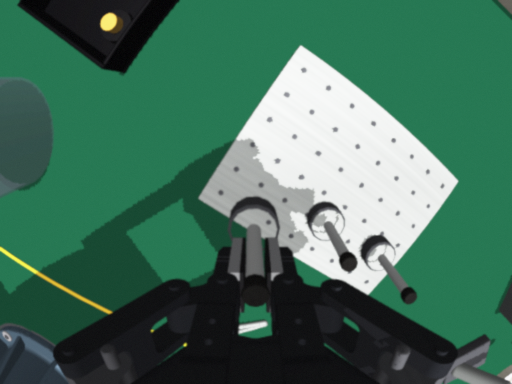

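Emit:
step_arm(xyz=[[20, 35, 0], [40, 75, 0], [60, 115, 0], [80, 160, 0], [80, 205, 0], [80, 250, 0], [80, 295, 0], [80, 340, 0], [65, 380, 0], [45, 420, 0]], spin=[0, 0, 0, 0, 0, 0, 0, 0, 0, 0], fingers=[0, 0, 0, 0, 0, 0, 0, 0, 0, 0])

```text
time_s: 26.35
eef_pos: [0.5263, 0.2105, 0.1343]
eef_rot: [0.595, 0.381, 0.596, -0.382]
wrist_force: [0.3, 0.9, -1.8]
opening: 0.117
```

Emit:
step_arm(xyz=[[-12, 25, 0], [-20, 45, 0], [-27, 59, 0], [-27, 59, 0], [-27, 59, 0], [-27, 59, 0]], spin=[0, 0, 0, 0, 0, 0], fingers=[0, 0, 0, 0, 0, 0])

```text
time_s: 26.95
eef_pos: [0.501, 0.267, 0.1359]
eef_rot: [0.595, 0.382, 0.595, -0.382]
wrist_force: [-0.1, 0.0, -1.3]
opening: 0.118
```

```bash
python3 - <<'E'
from h import *
im,T=shot("wrist","w19");np.save("T19.npy",T); print(T[:3,3].round(4)); 
print("need",(np.array([.5004,.2683])-T[:2,3]))
cv2.imwrite("pics/w19c.png",cv2.resize(im[130:330,155:355],(600,600),interpolation=cv2.INTER_CUBIC))
E
```

```text
[0.501  0.267  0.1359]
need [-0.00062103  0.00127363]
```

View pics/w19c.png

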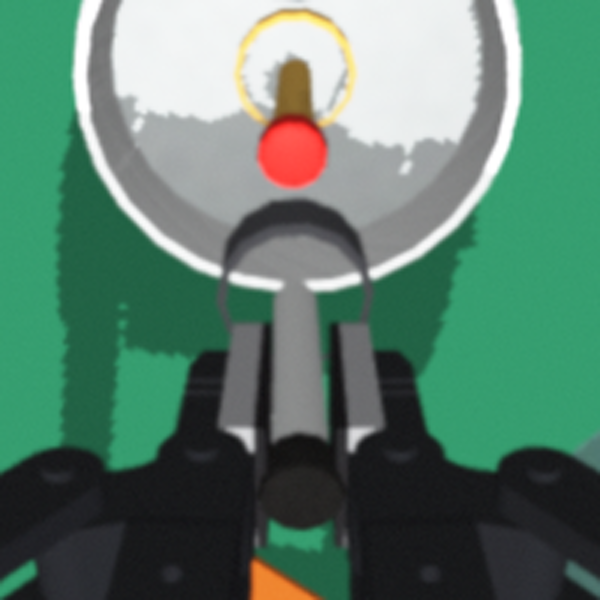

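Emit:
step_arm(xyz=[[-0.5, 0.5, -10], [-0.5, 0.5, -22], [-0.5, 0.5, -22], [-0.5, 0.5, -22]], spin=[0, 0, 0, 0], fingers=[0, 0, 0, 0])

```text
time_s: 27.4
eef_pos: [0.4996, 0.2682, 0.1133]
eef_rot: [0.595, 0.381, 0.596, -0.382]
wrist_force: [0.3, 0.3, -1.2]
opening: 0.116
```

Emit:
step_arm(xyz=[[0.8, 0, -15], [0.8, 0, -28], [0.8, 0, -38], [0.8, 0, -44], [0.8, 0, -46], [0.8, 0, -46], [0.8, 0, -46]], spin=[0, 0, 0, 0, 0, 0, 0], fingers=[0, 0, 0, 0, 0, 0, 0])

```text
time_s: 28.1
eef_pos: [0.5023, 0.2692, 0.0698]
eef_rot: [0.596, 0.382, 0.595, -0.381]
wrist_force: [-1.8, 0.5, 8.2]
opening: 0.122
```

Emit:
step_arm(xyz=[[0, 0, 0], [0, 0, 0], [0, 0, 20], [0, 0, 50], [0, 0, 90], [10, 5, 140], [25, 10, 190], [33, 15, 205], [33, 15, 205], [33, 15, 205]], spin=[0, 0, 0, 0, 0, 0, 0, 0, 0, 0], fingers=[35, 35, 35, 35, 35, 35, 35, 35, 35, 35])

```text
time_s: 29.1
eef_pos: [0.5334, 0.2833, 0.2722]
eef_rot: [0.595, 0.381, 0.596, -0.382]
wrist_force: [-0.3, 0.1, -0.6]
opening: 0.352
```

```bash
python3 - <<'E'
from h import *
im,T=shot("wrist","w20");np.save("T20.npy",T); print(T[:3,3].round(4))
cv2.imwrite("pics/w20c.png",cv2.resize(im[60:260,155:355],(600,600),interpolation=cv2.INTER_CUBIC))
E
```

```text
[0.5334 0.2833 0.2722]
```

View pics/w20c.png

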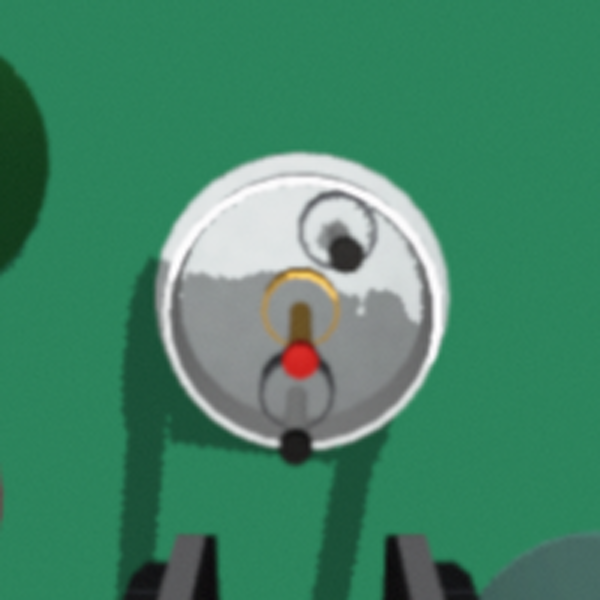

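```bash
python3 - <<'E'
from h import *
T=np.load("T20.npy");c=np.array([.5334,.2835])
for k,cap,ft in (("A",(345,254),(338,230)),("C",(295,446),(297,391)),("loc",(300,361),(301,309))):
    C=lambda p:(p[0]/3+155,p[1]/3+60)
    a=plane("wrist",*C(cap),.112 if k=="loc" else .095,T)[:2]; b=plane("wrist",*C(ft),.028,T)[:2]
    for q in (a,b): d=q-c; print(k,q.round(4),(np.hypot(*d)*1000).round(1),np.degrees(np.arctan2(d[1],d[0])).round(1))
E
```

```text
A [0.571  0.2838] 37.6 0.4
A [0.5716 0.2836] 38.2 0.2
C [0.4991 0.2701] 36.8 -158.6
C [0.4999 0.2698] 36.2 -157.7
loc [0.5335 0.2838] 0.3 67.9
loc [0.5341 0.2835] 0.7 2.6
```

Emit:
step_arm(xyz=[[-10, -440, 10], [-10, -440, 10], [-10, -440, 10], [-10, -440, 10], [-10, -440, 10], [-10, -440, 10], [-10, -440, 10], [-10, -440, 10], [-10, -440, 10], [-10, -440, 10]], spin=[1.332, 1.332, 1.332, 1.332, 1.332, 1.332, 1.332, 1.332, 1.332, 1.332], fingers=[40, 40, 40, 40, 40, 40, 40, 40, 40, 40])

```text
time_s: 30.15
eef_pos: [0.5221, -0.1588, 0.2807]
eef_rot: [0.702, -0.068, 0.705, 0.07]
wrist_force: [0.7, 0.8, -0.8]
opening: 0.396
```

Emit:
step_arm(xyz=[[-39, -126, -42], [-39, -126, -42], [-39, -126, -42], [-39, -126, -42], [-39, -126, -42], [-39, -126, -42]], spin=[0, 0, 0, 0, 0, 0], fingers=[40, 40, 40, 40, 40, 40])

```text
time_s: 30.75
eef_pos: [0.4848, -0.2812, 0.2405]
eef_rot: [0.704, -0.067, 0.704, 0.069]
wrist_force: [-0.1, -0.2, 0.3]
opening: 0.397
```

```bash
python3 - <<'E'
from h import *
im,T=shot("wrist","w21");np.save("T21.npy",T); print(T[:3,3].round(4),np.degrees(np.arctan2(T[1,2],T[0,2])))
for k,p in dict(B=(.4843,-.2826),D=(.4761,-.3527)).items(): print(k,((proj("wrist",[*p,.092],T)-[130,60])*2.5).round(1))
cv2.imwrite("pics/w21c.png",cv2.resize(im[60:300,130:400],None,fx=2.5,fy=2.5,interpolation=cv2.INTER_CUBIC))
E
```

```text
[ 0.4848 -0.2812  0.2405] 11.035517192600077
B [311.3 314.8]
D [260.9 467.7]
```

View pics/w21c.png

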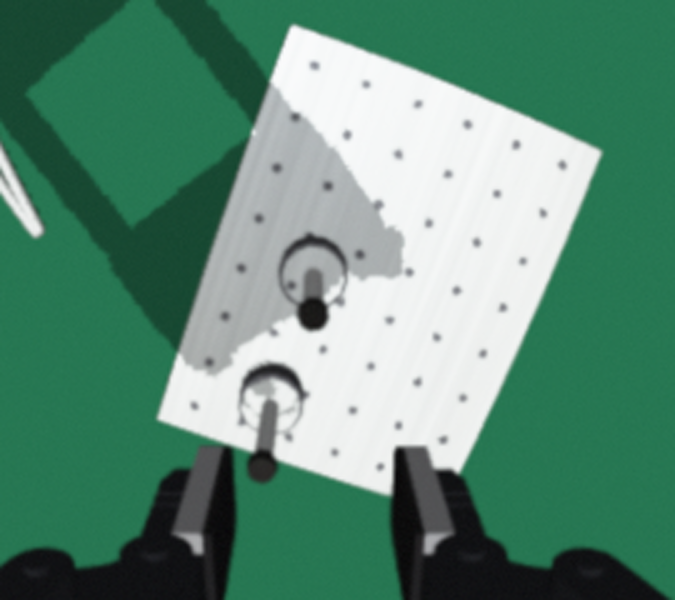

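Emit:
step_arm(xyz=[[0, 0, -45], [0, 0, -90], [0, 0, -130], [0, 0, -155], [0, 0, -170], [0, 0, -174], [0, 0, -174], [0, 0, -174], [0, 0, -174], [0, 0, -174]], spin=[0, 0, 0, 0, 0, 0, 0, 0, 0, 0], fingers=[40, 40, 40, 40, 40, 40, 40, 40, 0, 0])

```text
time_s: 31.8
eef_pos: [0.4857, -0.2832, 0.0688]
eef_rot: [0.704, -0.068, 0.703, 0.067]
wrist_force: [-1.2, -0.6, 4.5]
opening: 0.121
```

Emit:
step_arm(xyz=[[0, 0, 0], [0, 0, 0], [0, 0, 0], [0, 0, 5], [0, 0, 20], [0, 0, 45], [0, 0, 70], [0, 0, 70], [0, 0, 70]], spin=[0, 0, 0, 0, 0, 0, 0, 0, 0], fingers=[0, 0, 0, 0, 0, 0, 0, 0, 0])

```text
time_s: 32.7
eef_pos: [0.4852, -0.2827, 0.138]
eef_rot: [0.704, -0.068, 0.703, 0.067]
wrist_force: [-0.1, 0.6, -2.0]
opening: 0.12
```

```bash
python3 - <<'E'
from h import *
im,T=shot("wrist","w22"); print(T[:3,3].round(4))
E
```

```text
[ 0.4852 -0.2827  0.138 ]
```

View pics/w22.png

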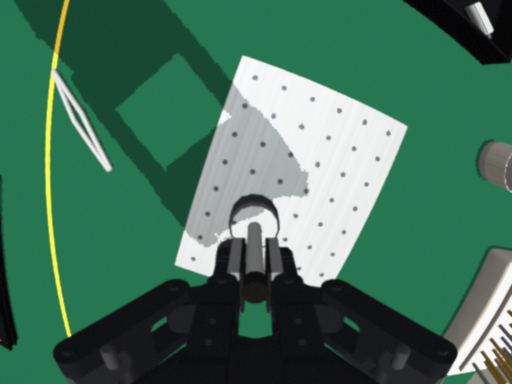

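Emit:
step_arm(xyz=[[20, 40, 0], [40, 85, 0], [60, 130, 0], [80, 175, 0], [80, 220, 0], [80, 265, 0], [80, 310, 0], [80, 355, 0], [80, 400, 0], [85, 430, 0]], spin=[0, 0, 0, 0, 0, 0, 0, 0, 0, 0], fingers=[0, 0, 0, 0, 0, 0, 0, 0, 0, 0])

```text
time_s: 33.75
eef_pos: [0.5677, 0.1505, 0.1353]
eef_rot: [0.702, -0.068, 0.705, 0.069]
wrist_force: [-0.6, 0.1, -1.8]
opening: 0.12
```

Emit:
step_arm(xyz=[[18, 40, 0], [36, 80, 0], [55, 120, 0], [55, 160, 0], [50, 185, 0], [30, 202, 0], [0, 195, 0], [-25, 180, 0], [-43, 172, 0], [-43, 172, 0]], spin=[0, 0, 0, 0, 0, 0, 0, 0, 0, 0], fingers=[0, 0, 0, 0, 0, 0, 0, 0, 0, 0])

```text
time_s: 34.75
eef_pos: [0.5233, 0.3185, 0.1349]
eef_rot: [0.702, -0.069, 0.706, 0.067]
wrist_force: [-0.2, 0.1, -2.6]
opening: 0.123
```

```bash
python3 - <<'E'
from h import *
im,T=shot("wrist","w23");np.save("T23.npy",T); print(T[:3,3].round(4)); 
print("need",(np.array([.5265,.3191])-T[:2,3]))
cv2.imwrite("pics/w23c.png",cv2.resize(im[130:330,155:355],(600,600),interpolation=cv2.INTER_CUBIC))
E
```

```text
[0.5233 0.3185 0.1349]
need [0.00316119 0.00056944]
```

View pics/w23c.png

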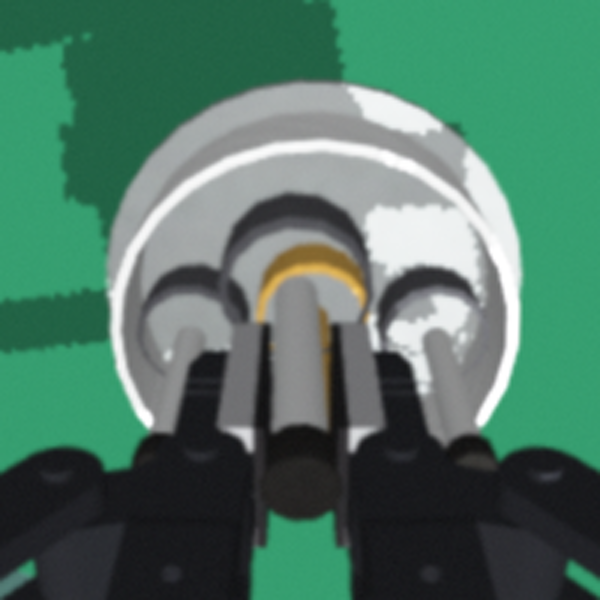

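Emit:
step_arm(xyz=[[0, 0, -8], [0, 0, -18], [0, 0, -18], [0, 0, -18]], spin=[0, 0, 0, 0], fingers=[0, 0, 0, 0])

```text
time_s: 35.2
eef_pos: [0.5268, 0.3194, 0.1182]
eef_rot: [0.703, -0.068, 0.704, 0.068]
wrist_force: [0.1, 0.9, -2.1]
opening: 0.125
```

Emit:
step_arm(xyz=[[0, 0, -15], [0, 0, -28], [0, 0, -38], [0, 0, -45], [0, 0, -48], [0, 0, -49], [0, 0, -49]], spin=[0, 0, 0, 0, 0, 0, 0], fingers=[0, 0, 0, 0, 0, 0, 0])

```text
time_s: 35.9
eef_pos: [0.5273, 0.3198, 0.0711]
eef_rot: [0.704, -0.068, 0.704, 0.068]
wrist_force: [-0.9, -0.8, 3.5]
opening: 0.121
```

Emit:
step_arm(xyz=[[0, 0, 0], [0, 0, 0], [0, 0, 20], [0, 0, 50], [0, 0, 90], [3, -10, 140], [5, -25, 190], [7, -36, 205], [7, -36, 205], [7, -36, 205]], spin=[0, 0, 0, 0, 0, 0, 0, 0, 0, 0], fingers=[35, 35, 35, 35, 35, 35, 35, 35, 35, 35])

```text
time_s: 36.9
eef_pos: [0.5338, 0.2834, 0.2748]
eef_rot: [0.704, -0.067, 0.704, 0.068]
wrist_force: [-0.4, 0.4, 0.3]
opening: 0.353
```

```bash
python3 - <<'E'
from h import *
im,T=shot("wrist","w24");np.save("T24.npy",T); print(T[:3,3].round(4))
cv2.imwrite("pics/w24c.png",cv2.resize(im[60:260,155:355],(600,600),interpolation=cv2.INTER_CUBIC))
E
```

```text
[0.5338 0.2834 0.2748]
```

View pics/w24c.png

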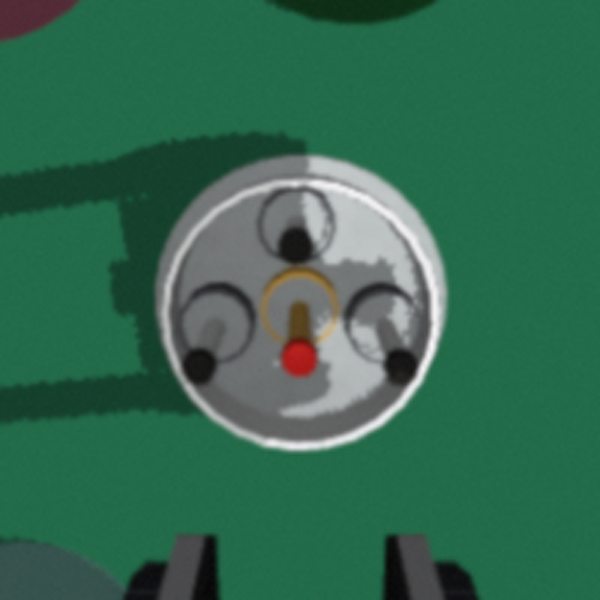

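Emit:
step_arm(xyz=[[-10, -440, 10], [-10, -440, 10], [-10, -440, 10], [-10, -440, 10], [-10, -440, 10], [-10, -440, 10], [-10, -440, 10], [-10, -440, 10], [-10, -440, 10], [-10, -440, 10]], spin=[0, 0, 0, 0, 0, 0, 0, 0, 0, 0], fingers=[40, 40, 40, 40, 40, 40, 40, 40, 40, 40])

```text
time_s: 37.95
eef_pos: [0.523, -0.1604, 0.2828]
eef_rot: [0.703, -0.066, 0.705, 0.066]
wrist_force: [0.7, 0.7, -0.5]
opening: 0.4
```

Emit:
step_arm(xyz=[[-47, -195, -45], [-47, -195, -45], [-47, -195, -45], [-47, -195, -45], [-47, -195, -45], [-47, -195, -45], [-47, -195, -45], [-47, -195, -45]], spin=[0, 0, 0, 0, 0, 0, 0, 0], fingers=[40, 40, 40, 40, 40, 40, 40, 40])

```text
time_s: 38.75
eef_pos: [0.4778, -0.3496, 0.2403]
eef_rot: [0.704, -0.068, 0.704, 0.069]
wrist_force: [-0.4, -0.2, 1.1]
opening: 0.398
```

```bash
python3 - <<'E'
from h import *
im,T=shot("wrist","w25");np.save("T25.npy",T); print(T[:3,3].round(4))
for k,p in dict(D=(.4761,-.3527)).items(): print(k,((proj("wrist",[*p,.092],T)-[130,60])*2.5).round(1))
cv2.imwrite("pics/w25c.png",cv2.resize(im[60:300,130:400],None,fx=2.5,fy=2.5,interpolation=cv2.INTER_CUBIC))
E
```

```text
[ 0.4778 -0.3496  0.2403]
D [307.1 318. ]
```

View pics/w25c.png

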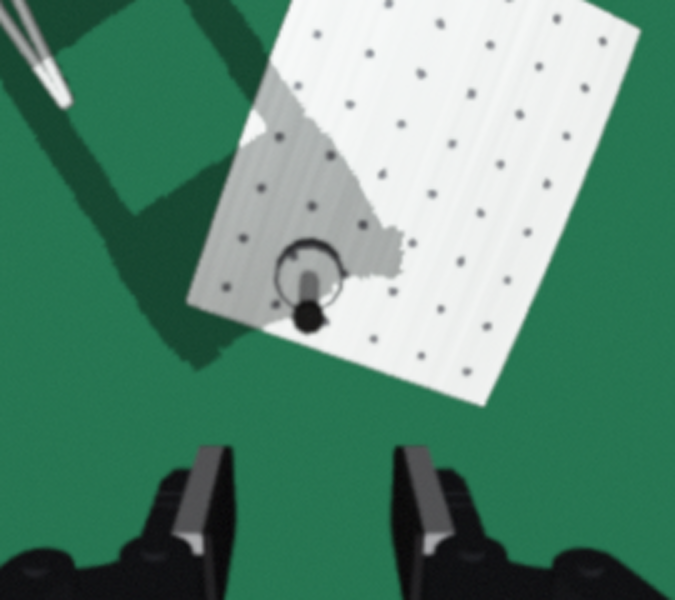

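Emit:
step_arm(xyz=[[-1, -1, -45], [-1, -1, -90], [-1, -1, -130], [-1, -1, -155], [-1, -1, -170], [-1, -1, -174], [-1, -1, -174], [-1, -1, -174], [-1, -1, -174], [-1, -1, -174]], spin=[0, 0, 0, 0, 0, 0, 0, 0, 0, 0], fingers=[40, 40, 40, 40, 40, 40, 40, 40, 0, 0])

```text
time_s: 39.8
eef_pos: [0.4767, -0.3533, 0.0679]
eef_rot: [0.704, -0.069, 0.703, 0.067]
wrist_force: [0.2, 0.4, 3.4]
opening: 0.12
```

Emit:
step_arm(xyz=[[0, 0, 0], [0, 0, 0], [0, 0, 0], [0, 0, 5], [0, 0, 20], [0, 0, 45], [0, 0, 70], [0, 0, 70], [0, 0, 70]], spin=[0, 0, 0, 0, 0, 0, 0, 0, 0], fingers=[0, 0, 0, 0, 0, 0, 0, 0, 0])

```text
time_s: 40.7
eef_pos: [0.4762, -0.3527, 0.1371]
eef_rot: [0.704, -0.068, 0.704, 0.067]
wrist_force: [-1.2, 0.2, -2.5]
opening: 0.118
```

```bash
python3 - <<'E'
from h import *
im,T=shot("wrist","w26"); print(T[:3,3].round(4))
E
```

```text
[ 0.4762 -0.3527  0.1371]
```

View pics/w26.png

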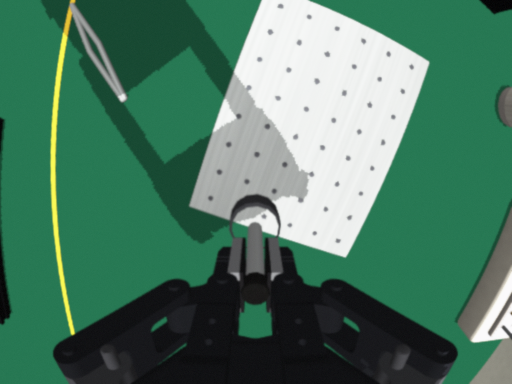

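Emit:
step_arm(xyz=[[18, 40, 0], [36, 82, 0], [54, 125, 0], [72, 168, 0], [84, 210, 0], [84, 255, 0], [84, 300, 0], [84, 345, 0], [84, 390, 0], [84, 430, 0]], spin=[0, 0, 0, 0, 0, 0, 0, 0, 0, 0], fingers=[0, 0, 0, 0, 0, 0, 0, 0, 0, 0])

```text
time_s: 41.75
eef_pos: [0.5583, 0.0798, 0.1346]
eef_rot: [0.703, -0.068, 0.705, 0.068]
wrist_force: [0.7, -0.7, -1.9]
opening: 0.12
```

Emit:
step_arm(xyz=[[0, 40, 0], [-5, 80, 0], [-10, 120, 0], [-15, 150, 0], [-20, 165, 0], [-20, 170, 0], [-20, 170, 0], [-20, 170, 0], [-20, 170, 0]], spin=[0, 0, 0, 0, 0, 0, 0, 0, 0], fingers=[0, 0, 0, 0, 0, 0, 0, 0, 0])

```text
time_s: 42.65
eef_pos: [0.5404, 0.2461, 0.1362]
eef_rot: [0.704, -0.067, 0.704, 0.067]
wrist_force: [0.5, -0.2, -1.8]
opening: 0.123
```

```bash
python3 - <<'E'
from h import *
im,T=shot("wrist","w27");np.save("T27.npy",T); print(T[:3,3].round(4)); 
print("need",(np.array([.5403,.2479])-T[:2,3]))
cv2.imwrite("pics/w27c.png",cv2.resize(im[130:330,155:355],(600,600),interpolation=cv2.INTER_CUBIC))
E
```

```text
[0.5404 0.2461 0.1362]
need [-0.00010318  0.00176795]
```

View pics/w27c.png

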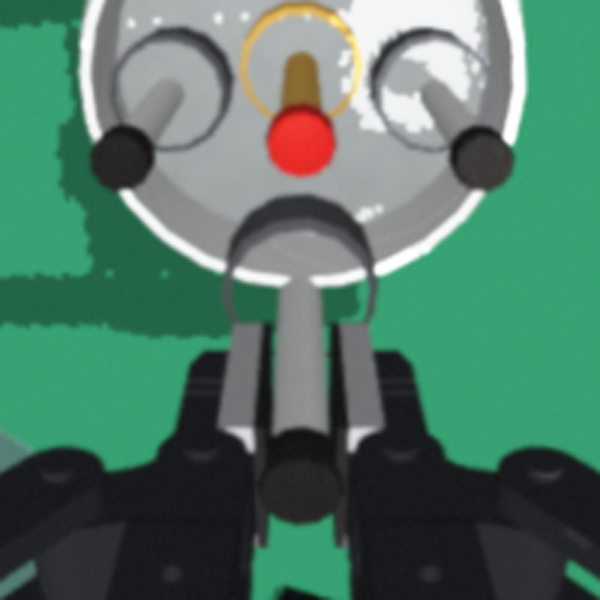

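Emit:
step_arm(xyz=[[0, 1, -10], [0, 1, -20], [0, 1, -20], [0, 1, -20]], spin=[0, 0, 0, 0], fingers=[0, 0, 0, 0])

```text
time_s: 43.1
eef_pos: [0.5394, 0.2483, 0.1154]
eef_rot: [0.703, -0.068, 0.704, 0.068]
wrist_force: [0.2, 0.9, -0.5]
opening: 0.123
```

Emit:
step_arm(xyz=[[0.5, 0, -15], [0.5, 0, -28], [0.5, 0, -38], [0.5, 0, -44], [0.5, 0, -47], [0.5, 0, -47], [0.5, 0, -47]], spin=[0, 0, 0, 0, 0, 0, 0], fingers=[0, 0, 0, 0, 0, 0, 0])

```text
time_s: 43.8
eef_pos: [0.5411, 0.2488, 0.0701]
eef_rot: [0.704, -0.068, 0.703, 0.068]
wrist_force: [-1.4, -0.8, 4.6]
opening: 0.118
```

Emit:
step_arm(xyz=[[0, 0, 0], [0, 0, 0], [0, 0, 20], [0, 0, 50], [0, 0, 90], [-3, 10, 140], [-5, 25, 190], [-7, 35, 205], [-7, 35, 205], [-7, 35, 205]], spin=[0, 0, 0, 0, 0, 0, 0, 0, 0, 0], fingers=[35, 35, 35, 35, 35, 35, 35, 35, 35, 35])

```text
time_s: 44.8
eef_pos: [0.5331, 0.2834, 0.2734]
eef_rot: [0.704, -0.068, 0.704, 0.068]
wrist_force: [0.4, 0.7, -1.0]
opening: 0.351
```

```bash
python3 - <<'E'
from h import *
im,T=shot("wrist","w28");np.save("T28.npy",T); print(T[:3,3].round(4))
cv2.imwrite("pics/w28c.png",cv2.resize(im[60:260,155:355],(600,600),interpolation=cv2.INTER_CUBIC))
shot("scene","s28")
E
```

```text
[0.5331 0.2834 0.2734]
```

View pics/w28c.png

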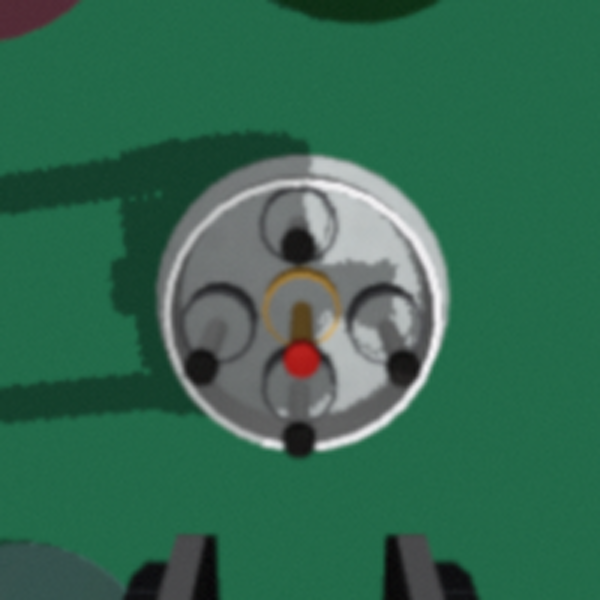

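View pics/s28.png

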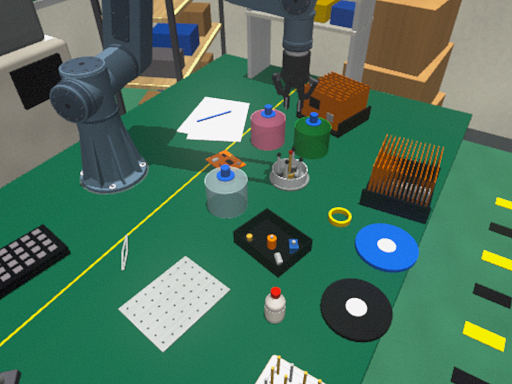

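Emit:
step_arm(xyz=[[-103, -213, -20], [-103, -213, -20], [-103, -213, -20], [-103, -213, -20], [-103, -213, -20], [-103, -213, -20], [-103, -213, -20], [-103, -213, -20]], spin=[0, 0, 0, 0, 0, 0, 0, 0], fingers=[55, 55, 55, 55, 55, 55, 55, 55])

```text
time_s: 45.7
eef_pos: [0.4304, 0.0708, 0.2536]
eef_rot: [0.703, -0.068, 0.704, 0.068]
wrist_force: [0.7, 0.4, -0.8]
opening: 0.551
```

```bash
python3 - <<'E'
from h import *
im,T=shot("wrist","w29");np.save("T29.npy",T); print(T[:3,3].round(4))
print(((proj("wrist",[.4305,.0705,.118],T)-[155,60])*3).round(1),((proj("wrist",[.4305,.0705,.148],T)-[155,60])*3).round(1))
cv2.imwrite("pics/w29c.png",cv2.resize(im[60:260,155:355],(600,600),interpolation=cv2.INTER_CUBIC))
E
```

```text
[0.4304 0.0708 0.2536]
[300.9 385.7] [301.1 416.4]
```

View pics/w29c.png

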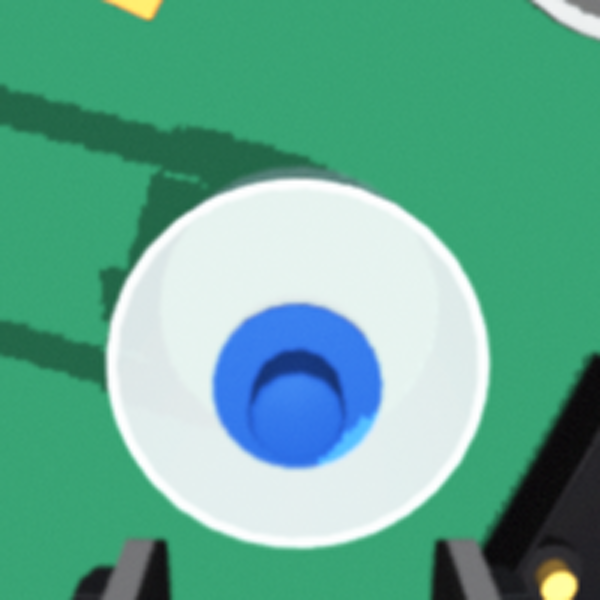

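Emit:
step_arm(xyz=[[-0.7, 0, -40], [-0.7, 0, -75], [-0.7, 0, -100], [-0.7, 0, -115], [-0.7, 0, -119], [-0.7, 0, -119], [-0.7, 0, -119], [-0.7, 0, -119], [-0.7, 0, -119], [-0.7, 0, -119]], spin=[0, 0, 0, 0, 0, 0, 0, 0, 0, 0], fingers=[55, 55, 55, 55, 55, 55, 55, 0, 0, 0])

```text
time_s: 46.75
eef_pos: [0.4302, 0.0705, 0.1364]
eef_rot: [0.704, -0.068, 0.703, 0.068]
wrist_force: [-3.3, 0.2, 5.9]
opening: 0.307
```

Emit:
step_arm(xyz=[[0, 0, 0], [0, 0, 0], [0, 0, 0], [0, 0, 5], [0, 0, 15], [0, 0, 30], [0, 0, 30]], spin=[0, 0, 0, 0, 0, 0, 0], fingers=[0, 0, 0, 0, 0, 0, 0])

```text
time_s: 47.45
eef_pos: [0.4313, 0.0704, 0.1675]
eef_rot: [0.705, -0.068, 0.702, 0.067]
wrist_force: [1.3, 0.0, -1.1]
opening: 0.302
```

Emit:
step_arm(xyz=[[5, 10, 20], [10, 20, 45], [15, 30, 70], [20, 40, 90], [30, 60, 105], [40, 80, 110], [40, 80, 110], [40, 80, 110]], spin=[0, 0, 0, 0, 0, 0, 0, 0], fingers=[0, 0, 0, 0, 0, 0, 0, 0])

```text
time_s: 48.25
eef_pos: [0.4693, 0.1506, 0.2746]
eef_rot: [0.703, -0.068, 0.704, 0.068]
wrist_force: [-0.5, 0.3, -3.0]
opening: 0.303
```

```bash
python3 - <<'E'
from h import *
im,T=shot("wrist","w30");np.save("T30.npy",T); print(T[:3,3].round(4)); shot("scene","s30")
E
```

```text
[0.4693 0.1506 0.2746]
```

View pics/w30.png

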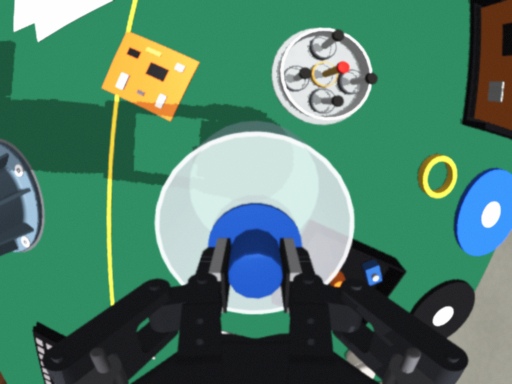

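View pics/s30.png

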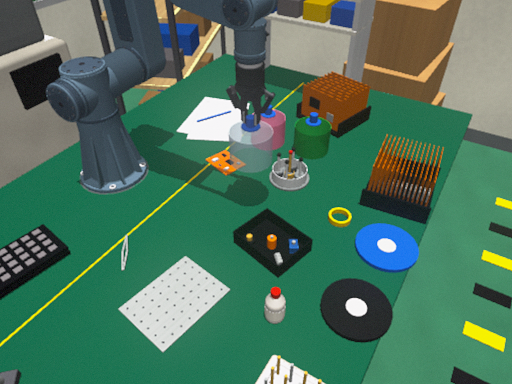

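Emit:
step_arm(xyz=[[15, 30, 0], [32, 65, 0], [48, 100, 0], [60, 125, 0], [64, 132, 0], [64, 132, 0], [64, 132, 0], [64, 132, 0], [64, 132, 0]], spin=[0, 0, 0, 0, 0, 0, 0, 0, 0], fingers=[0, 0, 0, 0, 0, 0, 0, 0, 0])

```text
time_s: 49.25
eef_pos: [0.5336, 0.2815, 0.2755]
eef_rot: [0.704, -0.067, 0.704, 0.067]
wrist_force: [0.2, -0.9, -2.3]
opening: 0.305
```

```bash
python3 - <<'E'
from h import *
im,T=shot("wrist","w31");np.save("T31.npy",T); print(T[:3,3].round(4),T[:3,0].round(4)); shot("scene","s31")
E
```

```text
[0.5336 0.2815 0.2755] [ 1.e-04 -2.e-04 -1.e+00]
```

View pics/w31.png

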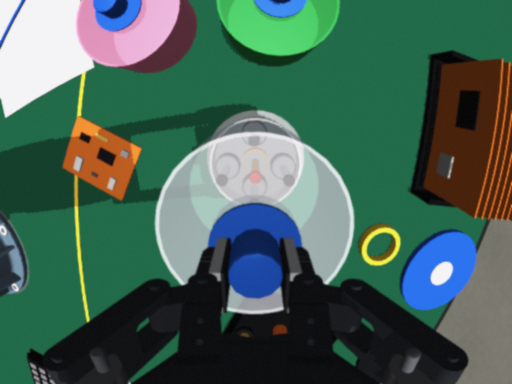

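Emit:
step_arm(xyz=[[0, 1, -10], [0, 1, -20], [0, 1, -20], [0, 1, -20]], spin=[0, 0, 0, 0], fingers=[0, 0, 0, 0])

```text
time_s: 49.75
eef_pos: [0.5333, 0.2834, 0.2543]
eef_rot: [0.703, -0.068, 0.704, 0.068]
wrist_force: [0.4, 1.0, -3.0]
opening: 0.304
```

```bash
python3 - <<'E'
from h import *
im,T=shot("wrist","w32");np.save("T32.npy",T); print(T[:3,3].round(4))
z0=T[2,3]-.1355; c=T[:3,3].copy()
# crown blue blob
b=[x for x in blobs(im,(95,100,40),(125,255,255),800)];print(b)
for dz in (.118,.100): print(dz,proj("wrist",[c[0],c[1],z0+dz],T).round(1))
cv2.imwrite("pics/w32c.png",cv2.resize(im[100:330,140:370],(600,600),interpolation=cv2.INTER_CUBIC))
E
```

```text
[0.5333 0.2834 0.2543]
[([106.8, 11.7], 1105, [83, 0, 51, 29]), ([254.7, 246.7], 5553, [208, 203, 94, 96]), ([442.9, 276.1], 4226, [405, 236, 78, 82])]
0.118 [255.6 248.3]
0.1 [255.5 234.5]
```

View pics/w32c.png

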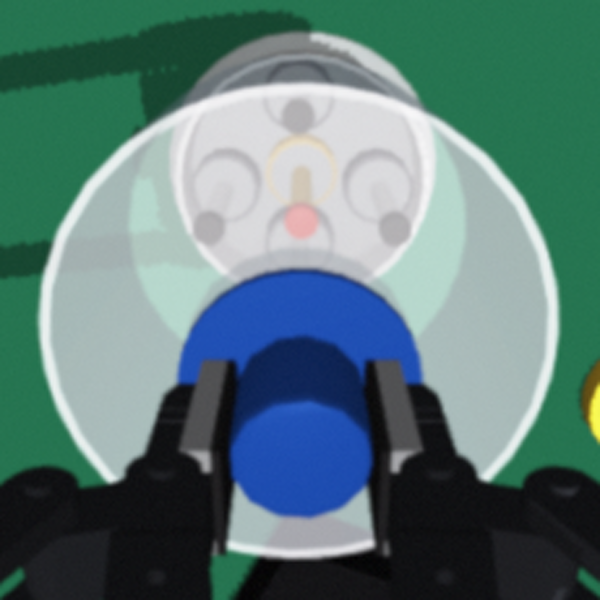

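Emit:
step_arm(xyz=[[0, 0, -12], [0, 0, -28], [0, 0, -46], [0, 0, -60], [0, 0, -68], [0, 0, -68], [0, 0, -68], [0, 0, -68]], spin=[0, 0, 0, 0, 0, 0, 0, 0], fingers=[0, 0, 0, 0, 0, 0, 0, 0])

```text
time_s: 50.6
eef_pos: [0.5344, 0.2837, 0.1883]
eef_rot: [0.704, -0.068, 0.703, 0.068]
wrist_force: [0.0, 0.7, -1.8]
opening: 0.306
```

Emit:
step_arm(xyz=[[0, 0, -6], [0, 0, -12], [0, 0, -16], [0, 0, -16]], spin=[0, 0, 0, 0], fingers=[0, 0, 0, 0])

```text
time_s: 51.0
eef_pos: [0.5331, 0.2833, 0.1702]
eef_rot: [0.703, -0.068, 0.705, 0.068]
wrist_force: [0.5, -0.1, -2.3]
opening: 0.304
```

Emit:
step_arm(xyz=[[0, 0, -8], [0, 0, -16], [0, 0, -22], [0, 0, -26], [0, 0, -28], [0, 0, -28], [0, 0, -28]], spin=[0, 0, 0, 0, 0, 0, 0], fingers=[0, 0, 0, 0, 0, 0, 0])

```text
time_s: 51.7
eef_pos: [0.534, 0.2836, 0.1435]
eef_rot: [0.704, -0.068, 0.704, 0.068]
wrist_force: [0.6, -0.8, -3.5]
opening: 0.303
```

Emit:
step_arm(xyz=[[0, 0, -2], [0, 0, -2], [0, 0, -2], [0, 0, -2]], spin=[0, 0, 0, 0], fingers=[0, 0, 0, 0])

```text
time_s: 52.1
eef_pos: [0.5341, 0.2838, 0.1424]
eef_rot: [0.704, -0.068, 0.703, 0.068]
wrist_force: [-2.4, -0.0, 5.4]
opening: 0.305
```

Emit:
step_arm(xyz=[[0, 0, 0], [0, 0, 0], [0, 0, 0], [0, 0, 30], [0, 0, 70], [0, 0, 110], [0, 0, 150], [0, 0, 170], [0, 0, 170], [0, 0, 170]], spin=[0, 0, 0, 0, 0, 0, 0, 0, 0, 0], fingers=[55, 55, 55, 55, 55, 55, 55, 55, 55, 55])

```text
time_s: 53.1
eef_pos: [0.5336, 0.2834, 0.3108]
eef_rot: [0.704, -0.068, 0.704, 0.068]
wrist_force: [0.1, -0.2, -0.6]
opening: 0.551
```

```bash
python3 - <<'E'
from h import *
im,T=shot("wrist","w33");np.save("T33.npy",T); print(T[:3,3].round(4))
cv2.imwrite("pics/w33c.png",cv2.resize(im[60:260,155:355],(600,600),interpolation=cv2.INTER_CUBIC))
E
```

```text
[0.5336 0.2834 0.3108]
```

Emit:
step_arm(xyz=[[-60, -100, 0], [-60, -100, 0], [-60, -100, 0], [-60, -100, 0], [-60, -100, 0]], spin=[0, 0, 0, 0, 0], fingers=[55, 55, 55, 55, 55])

```text
time_s: 53.65
eef_pos: [0.4735, 0.1835, 0.3101]
eef_rot: [0.703, -0.067, 0.704, 0.068]
wrist_force: [0.6, 0.4, -0.0]
opening: 0.552
```

```bash
python3 - <<'E'
from h import *
im,T=shot("wrist","w34");np.save("T34.npy",T); print(T[:3,3].round(4))
cv2.imwrite("pics/w34c.png",cv2.resize(im[20:220,155:355],(600,600),interpolation=cv2.INTER_CUBIC))
s,_=shot("scene","s34"); cv2.imwrite("pics/s34c.png",cv2.resize(s[100:300,180:400],None,fx=3,fy=3,interpolation=cv2.INTER_CUBIC))
shot("top","t34")
E
```

```text
[0.4735 0.1835 0.3101]
```

View pics/w33c.png

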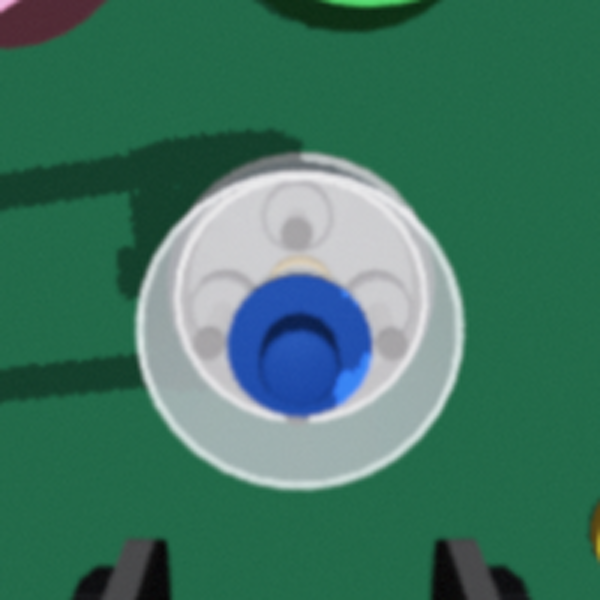

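View pics/w34c.png

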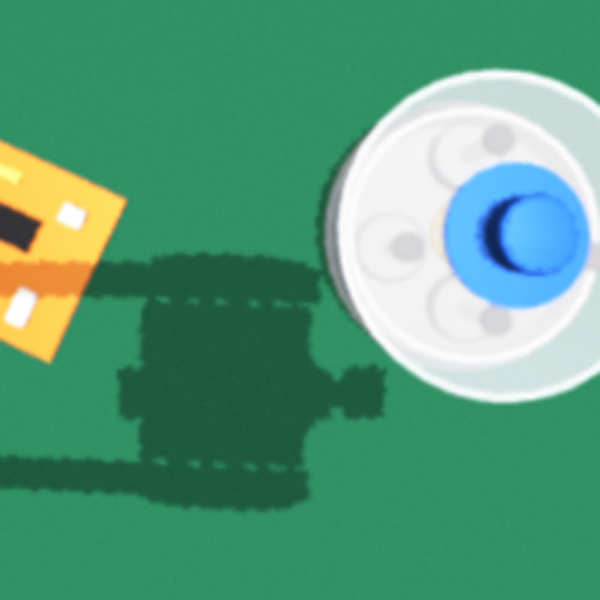

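View pics/s34c.png

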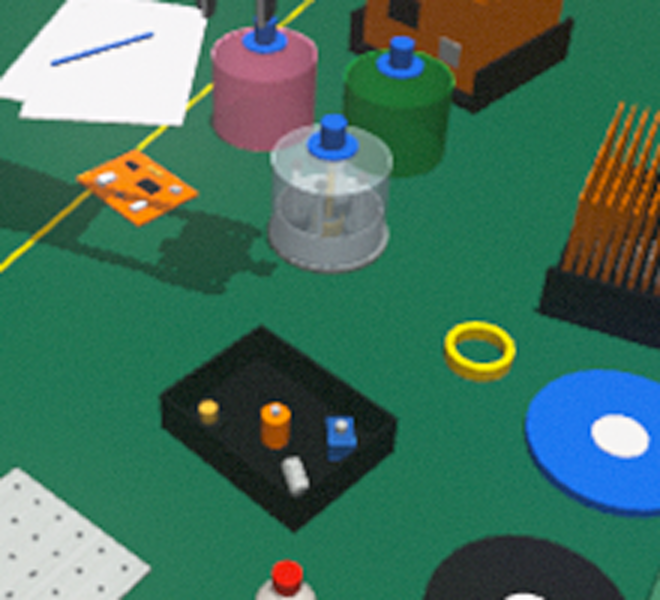

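View pics/t34.png

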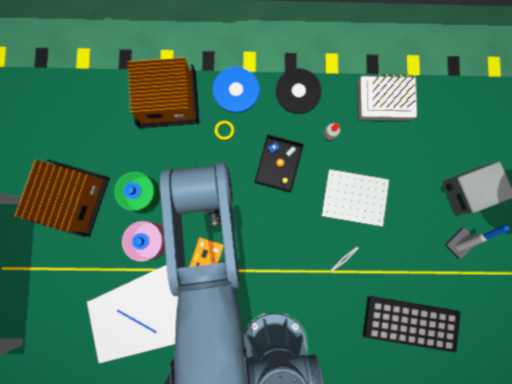

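```bash
python3 - <<'E'
from h import *
A,B=np.load("T33.npy"),np.load("T34.npy")
a=lambda u,v:(u/3+155,v/3+60); b=lambda u,v:(u/3+155,v/3+20)
print("crown",tri([ray("wrist",*a(300,345),A),ray("wrist",*b(517,235),B)]))
print("knob",tri([ray("wrist",*a(300,364),A),ray("wrist",*b(541,234),B)]))
E
```

```text
crown (array([0.53381186, 0.28216807, 0.11966183]), [1.9153413858517214e-05, 1.9153413858629083e-05])
knob (array([0.53406581, 0.28280409, 0.14999527]), [0.0005774623172326411, 0.0005774623172325873])
```

```bash
python3 -c "
from bench import hand_in; print(hand_in())"
```

```text
the job is handed in; nothing more can be done
None
```

The job is done and handed in at about 54 s of the allowed 210 s. The brass locating pin stands in the middle of the canister, all four support pins found on the plate stand round it, and the cover is back on.

- **Order:** I lifted the cover off and set it on the bench. Then I placed the locating pin, then the support pins one by one, and last the cover.
- **Knocked pin:** the first support pin was knocked about 25° round the ring while I fetched the second. It stayed upright, so I chose the last two places to suit where it stood.
- **Pins:** pictures before the cover went on showed five upright pins with clear gaps. The locating pin was within 1 mm of the centre.
- **Cover:** while being lowered it met resistance only at its seating height. Afterwards I measured its crown at 120 mm and its knob top at 150 mm. Before the job I had measured 122 mm and 151.5 mm, and the text gives 124 mm and 154 mm. The readings are low by a few mm, so they show the cover is down as far as at the start but do not prove it to the millimetre.
- **Rest of the scene:** the plate is empty, and the other four bits are still in the odds bin. The board, tweezers, tape and flux bottle look undisturbed in the last pictures, which I compared by eye. The highest wrist force in the readings at the end of each move was about 9 N.

I noticed no grip slackening, and no final check failed.

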